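# Lid and clamp the loaded mixing vessel

## Robot

A 7-joint arm with a two-finger parallel gripper is mounted at the origin on the work surface. World frame = base frame: x ahead of the robot, y to its left, z up, the work surface at z = 0. Lengths are in m, angles in rad, forces in N, time in s.
With the tool pointing down it reaches from about 0.4 to 0.85 m from the base axis. Payload 10.4 kg.
Tool frame: the origin (TCP) lies midway between the tips of the shut fingers; the grasp point (between the pads) lies manip.pinch_z behind it (manip.pinch_z is the distance from the TCP to the grasp point, in m); z points along the fingers, y is the direction in which the jaws open and shut (so a half turn about z gives the same grasp; the last joint's range is limited). The gripper opens to 85 mm and grips with 20 to 120 N. Pads are 22 mm wide; open, the fingers measure 114 mm over their backs; the gripper's body (76 mm by 85 mm) begins 54 mm behind the grasp point. The pads swing forward as they close: fully open they stand 13 mm farther back than shut.
Start: joints at [-1.227, 0.332, -0.065, 1.46, 0.022, 1.35, -0.088], TCP at [0.224, 0.583, 0.231] pointing down, gripper open.
Joint ranges: [-2.6, 2.6], [-0.5, 2.12], [-1.47, 1.34], [0.16, 2.42], [-1.27, 4.41], [0.06, 2.06], [-2.6, 2.6]. Speed limits (rad/s): [2.22, 2.22, 2.79, 2.79, 3.14, 3.14, 3.14].

## Interface

Orientations are given as a unit quaternion [x, y, z, w].
In Python, from workcell import manip gives the robot as it stands.
- The arm moves only by the shell command python3 -m handwheel 'ROWS' [FORCE]. ROWS is JSON, a list that holds one entry, the list of rows, each a list of 7 numbers: the shift along the tool's x, y, z in m, then the turn, a rotation vector about the tool's x, y, z in rad, then the finger opening in m, from 0 to 0.0854. In form: [[[tx, ty, tz, ax, ay, az, claw], ...]]. A call has 1 to 8 rows; each row is the pose to reach, as a shift and turn from the pose commanded when the call began, along the tool's axes at that moment; what a row does not reach only later rows make up. A row lasts 1/8 s, in which the tool goes at most 62.5 mm and 10.7 degrees, less where a joint would pass 70% of its speed; a pose out of reach is approached as far as the arm can. A call with a gripper value outside its range is refused whole. The fingers move at their own pace and stop on an object; FORCE is the grip in N (left out, the last holds). Time passes only in rows, so rows that repeat a pose let the fingers close. It gives the time, the measured TCP pose, the force and the opening at its end, in the units of the state.
- manip.get_obs(): the state, without advancing time (a new reading comes with each control period).
- manip.camera(name): name is "scene" or "top" or "wrist"; returns the picture (400x640x3 uint8, blue, green, red); there is no depth.
- manip.calibration(name): a dict with "fx", "fy", "cx", "cy" (pixels), "view" (4x4, takes a point from world to camera coordinates); the wrist camera has in their place "tool_from_camera" (4x4, takes a point from camera to tool coordinates, whose origin is the TCP and whose axes are the flange's). Camera axes: x right, y up, looking along -z (the intrinsics and any distortion apply to the point x, -y, -z); pixel columns grow to the right and rows downward; lengths in m; the calibration is good to about 2 mm. A picture is of the moment at which its call begins: read the wrist's pose just before it. calibration takes no time and is no camera call.
- manip.hand_in(): hands the job in, once; it reports no verdict.
The state is a dict: "clock": time; "joint_pos": joint angles; "joint_velocities": joint speeds; "tau": joint torques, N m; "position": TCP position; "ee_rot": TCP orientation; "ft_force": force on the tool from outside, world axes, zero at the start; "torque": the same for the moment, N m; "grip_width": opening from 0.0 (shut) to 1.0 (fully open).
Only numpy, scipy, OpenCV 4.12 (cv2) and the standard library are available. Lean on these libraries where they do the work, as an engineer would, in place of code of your own. Each camera call takes 0.05 s, during which the arm holds its last target.

## Task

The mixing vessel is loaded: close it up. Take the lid off its slanted rest and set it gently, without letting it drop, level and fully home on the vessel, swing the clamp arm over it as far as its stop, then turn the clamp's knob clockwise until it slips, and stop within a quarter turn of the first slip. Leave the other things on the bench where they stand.

Things in the scene. Friction and masses are not known exactly. Their poses are not given: they have to be found in the camera images.
- lid: Round steel lid, loose, 0.25 to 0.5 kg. Origin: centre of the underside of its flange, own z out of the lid's top. Flange 116 mm across, 8 mm thick (z 0 to 8 mm); below it a locating disc 82 mm across and 7 mm deep (z -7 to 0). On top a black upright bar handle 64 mm long along the lid's x, 14 mm thick along y, from z 8 to 40 mm. At first it leans on its rest with z 35 degrees from vertical, roughly towards the robot, and x up the slope.
- lid_handle (a point): centre of the lid's bar handle, 26 mm along z above the lid's origin; same axes as the lid
- lid_rest: Fixed white slanted stand, 120 mm wide, about 120 mm tall, face sloping up away from the robot at 35 degrees, with two pins, at the lower edge of the lid, that end 2 mm below the lid's top face. Origin on the bench under the middle; x horizontal, towards the higher edge.
- vessel_rim (a point): Centre of the mouth of the steel vessel, level with its rim, 95 mm above the bench; vessel 100 mm outside, 90 mm inside. It is fixed in a white base 200 x 290 x 40 mm. z up; axes those of the base. The lid is home when the lid's origin lies at this point, z up; it may point any way round.
- clamp_pivot (a point): Point on the arm's pivot, a vertical steel post 110 mm from the vessel's centre, to -y of it in the base's frame; at half the arm's thickness, 160 mm above the bench. Axes turn with the arm: y along the arm to its free end, z up; the arm closes towards its own +x side.
- clamp_middle (a point): Point in the aluminium clamp arm, 65 mm along the arm (its y) from the pivot, at half its thickness. The arm is 30 mm wide (15 mm either side of its y axis) and 16 mm thick (152 to 168 mm above the bench) and ends 120 mm from the pivot. The home lid's handle ends at 135 mm above the bench. The arm may be pushed at its side.
- clamp_arm (a joint): Angle of the clamp arm about the vertical post, rad: 0 closed against its stop, knob over the vessel's centre; at first open at 1.3 to 1.75. It closes clockwise seen from above, and stays where left (stiff: about 2 N at 65 mm).
- knob_grip (a point): Centre of the black bar knob on the arm's upper side, 110 mm from the pivot: 64 mm long along its x, 14 mm thick along its y, 26 mm high (13 mm above and below this point, which is 193 mm above the bench; below it a 28 mm wide collar down to the arm at 168 mm). z up; it turns about z and does not move up or down.
- spindle (a joint): Turn of the screw under the knob, rad, growing clockwise from above, at first 0.6 to 1.0. It lowers the plunger by 7.5 mm per rad and stops at about 1.6 to 1.7, when the plunger presses on the home lid's handle; at first about 0.6 to 1.05 rad of turn is needed. Needs 0.07 N m; stays where left.
- knob (a joint): Slip of the knob on its screw, rad, 0 at first; the knob turns the screw until the torque reaches 0.15 N m, then slips clockwise at that steady torque and this value grows. Turning back undoes the slip or unscrews.
- plunger: Rubber-footed plunger under the arm's end, 24 mm across; origin: centre of its foot, which at spindle 0 is 147 mm above the bench
- jar: Bystander, to be left alone: white plastic jar with lid, 56 mm across, 70 mm tall
- beaker: Bystander, to be left alone: glass beaker, 64 mm across, 75 mm tall
- wash_bottle: Bystander, to be left alone: white bottle, 64 mm across, 170 mm tall
- spatula: Bystander, to be left alone: spatula lying on the bench
- wrench: Bystander, to be left alone: steel wrench lying on the bench

How it is judged:
On the way, in this order (a step that is already met when the one before it is completed fails the run):
1. the lid sits level and fully home on the vessel (horizontal distance between lid and vessel_rim below 0.007 m and z of lid in the frame of vessel_rim between -0.003 and 0.003 m and angle between lid's own z axis and vertical below 0.06 rad), for 0.2 s.
2. the clamp arm is swung over the lid to its stop (all of step 1 and value of joint clamp_arm below 0.07 rad), for 0.2 s.
3. the knob has been turned until it slipped, with the plunger pressing on the lid (all of step 2 and value of joint knob above 0.15 rad and contact force between plunger and lid above 3 N), for 0.2 s.
At the end, for the whole second after the job is handed in: The lid is at rest on the vessel (within 7 mm of centre, 3 mm of its home height, 0.06 rad of level), the clamp arm within 0.07 rad of its stop, the knob has slipped at least 0.15 rad (and never over 1.6 rad), and the plunger presses on the lid with over 3 N (all of step 3 and linear speed of lid below 0.02 m/s); the robot touches nothing.
It fails at once if the knob was turned more than a quarter turn (1.6 rad) past its first slip (value of joint knob above 1.6 rad).
It fails at once if the lid was let fall (faster than 0.3 m/s, out of the fingers) (linear speed of lid above 0.3 m/s and contact force between lid and the fingers below 0.3 N).
It fails at once if a bystander was disturbed (moved over 30 mm) (distance of any of jar, beaker, wash_bottle, spatula, wrench from where it was at the start of the episode above 0.03 m).
It also fails if it takes over 64 s, if anything falls off the work surface, if the arm or the gripper's body presses on something with over 40 N, if the wrist force passes 120 N, or if a joint passes its speed limit or range.

## Working session

There is one attempt and no reset: what is moved stays moved. The work goes in short steps, Python scripts to look and compute and a shell command to move; the robot and the scene stay as the last step left them, time stands still between calls to the robot, and variables do not carry over. Pictures are saved under pics/ and viewed, and the job is handed in when it is done.

```bash
ls; mkdir -p pics; python3 - <<'E'
from workcell import manip
import cv2
print(manip.get_obs(), manip.pinch_z)
for n in ("scene","top","wrist"):
    cv2.imwrite(f"pics/{n}0.png",manip.camera(n)); print(n,manip.calibration(n))
E
```

```text
pics
{'clock': 0.0, 'joint_pos': array([-1.22662311,  0.33290722, -0.06468837,  1.4609657 ,  0.02160003,
        1.3498878 , -0.08854159]), 'joint_velocities': array([-0.00039439, -0.00211653,  0.00116156,  0.00143187, -0.00033235,
        0.0007131 , -0.00120802]), 'tau': array([-2.95172595e-04, -6.25454450e+01,  4.88828856e-02, -3.91618967e+01,
        1.61162083e-02,  9.80790763e-03, -1.75216138e-05]), 'position': array([0.22400262, 0.58306823, 0.23048219]), 'ee_rot': array([ 1.82375661e-01,  9.83228649e-01, -7.29660161e-04, -9.87669728e-05]), 'ft_force': array([-0.20626996,  0.53038611, -0.39047431]), 'torque': array([ 0.03641214, -0.01249272, -0.01925003]), 'grip_width': 0.9974600199629458} 0.0187
scene {'fx': 370.9397745197119, 'fy': 370.9397745197119, 'cx': 321.74528025955493, 'cy': 198.02632516094397, 'view': array([[ 5.89684183e-01,  8.07633374e-01, -9.47245805e-04,
        -3.40258032e-01],
       [-5.70765897e-01,  4.17567358e-01,  7.07010462e-01,
         2.13742875e-01],
       [ 5.71400784e-01, -4.16372231e-01,  7.07202453e-01,
        -1.17237989e+00],
       [ 0.00000
[... 200 characters left out ...]
6258, -0.9996023 ,  0.00144947,  0.02144887],
       [ 0.99671134, -0.02797085,  0.07605349, -0.56901099],
       [-0.0759827 ,  0.00358656,  0.99710269, -1.36726128],
       [ 0.        ,  0.        ,  0.        ,  1.        ]])}
wrist {'fx': 292.1216554749279, 'fy': 292.1216554749279, 'cx': 320.0833058643441, 'cy': 198.43532100467905, 'tool_from_camera': array([[-5.81382367e-04,  9.60696361e-01,  2.77600726e-01,
         7.00056523e-02],
       [ 9.99999768e-01,  4.60116116e-04,  5.01981232e-04,
        -9.37905728e-04],
       [ 3.54522975e-04,  2.77600953e-01, -9.60696406e-01,
        -1.43124940e-01],
       [ 0.00000000e+00,  0.00000000e+00,  0.00000000e+00,
         1.00000000e+00]])}
```

View pics/scene0.png

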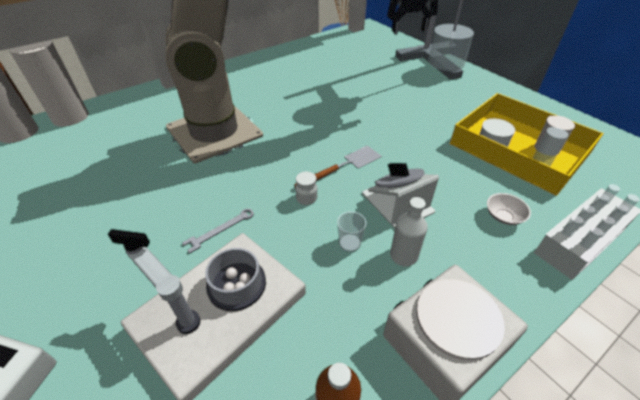

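View pics/top0.png

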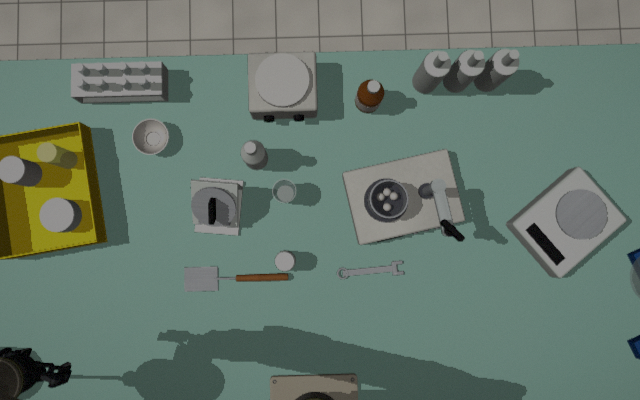

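View pics/wrist0.png

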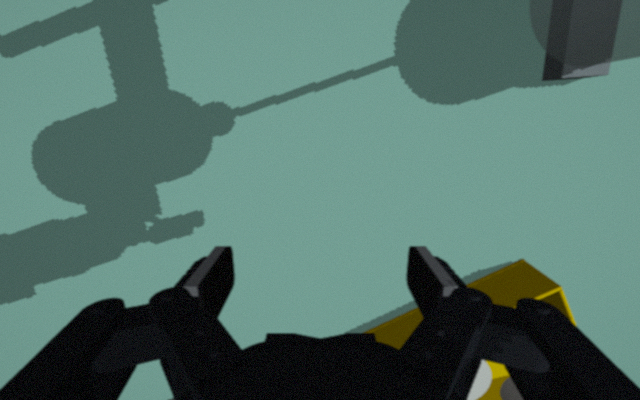

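```bash
cat > h.py <<'E'
import numpy as np, cv2
from workcell import manip
def ray(n,u,v,obs=None):
    c=manip.calibration(n)
    d=np.array([(u-c['cx'])/c['fx'],-(v-c['cy'])/c['fy'],-1.])
    if n=='wrist':
        from scipy.spatial.transform import Rotation as R
        T=np.eye(4);T[:3,:3]=R.from_quat(obs['ee_rot']).as_matrix();T[:3,3]=obs['position']
        M=T@c['tool_from_camera']
    else: M=np.linalg.inv(c['view'])
    return M[:3,3],M[:3,:3]@d
def plane(n,u,v,z,obs=None):
    o,d=ray(n,u,v,obs); return o+d*(z-o[2])/d[2]
def tri(*rays):
    A=np.zeros((3,3));b=np.zeros(3)
    for o,d in rays:
        d=d/np.linalg.norm(d);P=np.eye(3)-np.outer(d,d);A+=P;b+=P@o
    p=np.linalg.solve(A,b)
    return p,[np.linalg.norm((np.eye(3)-np.outer(d,d)/(d@d))@(p-o)) for o,d in rays]
def proj(n,p,obs=None):
    c=manip.calibration(n)
    if n=='wrist':
        from scipy.spatial.transform import Rotation as R
        T=np.eye(4);T[:3,:3]=R.from_quat(obs['ee_rot']).as_matrix();T[:3,3]=obs['position']
        V=np.linalg.inv(T@c['tool_from_camera'])
    else: V=c['view']
    q=V[:3,:3]@np.asarray(p)+V[:3,3]
    return c['cx']+c['fx']*q[0]/-q[2], c['cy']+c['fy']*-q[1]/-q[2]
def crop(src,dst,x,y,w,h,s):
    im=cv2.imread(src)[y:y+h,x:x+w]; cv2.imwrite(dst,cv2.resize(im,None,fx=s,fy=s,interpolation=cv2.INTER_CUBIC))
E
python3 - <<'E'
from h import *
a=[]
def c(src,x,y,w,h,s):
    im=cv2.imread(src)[y:y+h,x:x+w]; return cv2.resize(im,(400,300),interpolation=cv2.INTER_CUBIC)
t='pics/top0.png';s='pics/scene0.png'
A=np.vstack([np.hstack([c(t,172,165,100,75,4),c(t,340,145,133,100,3)]),np.hstack([c(s,350,140,100,75,4),c(s,100,210,213,160,2)])])
cv2.imwrite('pics/crops0.png',A)
E
```

```text
(no output)
```

View pics/crops0.png

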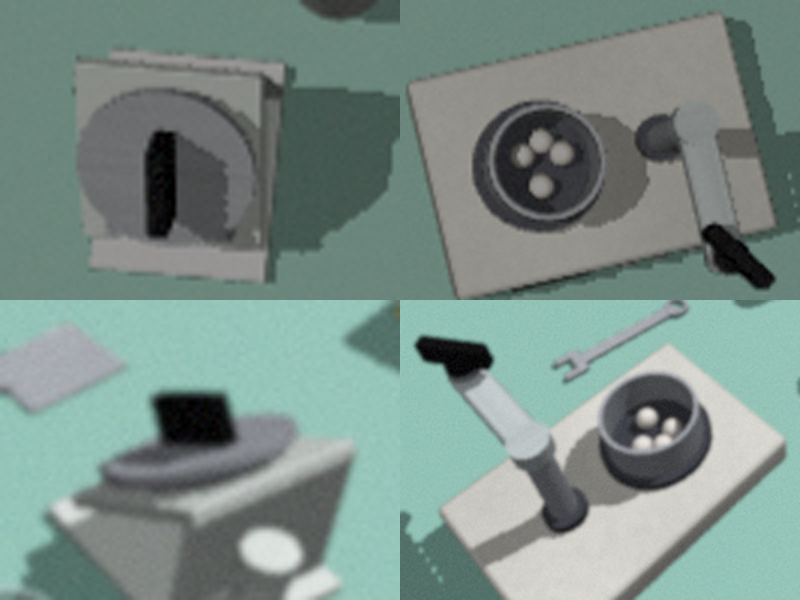

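```bash
python3 - <<'E'
from h import *
t=cv2.imread('pics/top0.png');s=cv2.imread('pics/scene0.png')
def blob(im,x,y,w,h,th=45):
    m=np.zeros(im.shape[:2],np.uint8); m[y:y+h,x:x+w]=(im[y:y+h,x:x+w].max(2)<th)*255
    n,l,st,c=cv2.connectedComponentsWithStats(m); k=1+st[1:,4].argmax()
    cn=max(cv2.findContours((l==k).astype(np.uint8),cv2.RETR_EXTERNAL,cv2.CHAIN_APPROX_NONE)[0],key=len)
    r=cv2.minAreaRect(cn); print(c[k],st[k],r); return c[k],cn
ht,_=blob(t,195,190,35,45); hs,_=blob(s,380,155,40,30)
print('handle',tri(ray('top',*ht),ray('scene',*hs)))
kt,cn=blob(t,430,210,45,40); ks,_=blob(s,100,220,60,40)
print('knob',tri(ray('top',*kt),ray('scene',*ks)),plane('top',*kt,.193))
pts=cn[:,0].astype(float); W=np.array([plane('top',*p,.2)[:2] for p in pts]); print('knob rect',cv2.minAreaRect(W.astype(np.float32)*1000))
# vessel rim
g=cv2.cvtColor(t,cv2.COLOR_BGR2GRAY)[145:245,340:473]
print(g[45:60:3,24:76])
E
```

```text
[211.97093023 210.37790698] [209 198   7  26 172] ((212.0, 210.5), (25.0, 6.0), 90.0)
[398.06030151 169.58291457] [389 164  19  12 199] ((398.0, 169.5), (11.0, 18.0), 90.0)
handle (array([0.55072466, 0.24497595, 0.09432826]), [np.float64(0.001432323746029144), np.float64(0.0014323237460290928)])
[451.18099548 230.15384615] [440 220  24  21 221] ((450.7500305175781, 231.25), (28.284271240234375, 10.60660171508789), 45.0)
[129.09514563 239.37475728] [109 230  40  22 515] ((128.04000854492188, 241.21998596191406), (39.73940658569336, 18.52619743347168), 8.130102157592773)
knob (array([ 0.48143135, -0.33440033,  0.1847791 ]), [np.float64(0.0006955266103216555), np.float64(0.0006955266103216976)]) [ 0.48117934 -0.33278389  0.193     ]
knob rect ((478.59649658203125, -329.6494445800781), (65.12296295166016, 24.946996688842773), 42.78992462158203)
[[144 147 100  62  58  56  62 104 118  77  41  38  33  40  38  32  38  33
   37  78 135 145 147 141 131 113  75  42  36  34  55  58  57  55  51  54
   61  65  65  68  92 121 107  97  97  97  96  96  98  97  96  96]
 [139  86  61  60  57  65 118 116  64  36  35  33  36  39  50  67  95  93
   78 115 141 147 148 143 135 115  92 122 135 135 129 114  79  48  37  39
   54  53  66  72  71  66 119 107  99 101  94  96  97  97  98  96]
 [ 88  63  56  50  66  87 118  81  42  35  33  38  42  71  83 143 149 147
  135 111  73  45  49  46  49  69 130 147 148 148 148 141 121  88  44  39
   38  53  58  71  72  71  95 113 101  98  98  98  97  99  94  96]
 [ 72  56  60  66  76 101 119  72  41  36  39  35  36  48  70  84 122 122
  102  72  41  33  37  57  52  57  55 100 106 111 106  80  55  41  44  47
   51  55  55  63  72  72  74 119 106  96 100  98  98  97  96  96]
 [ 79  57  58  49  71  71 127 102  50  35  34  37  32  35  35  42  33  35
   39  30  55  63  64  65  54  54  57  52  56  56  54  56  56  56  55  54
   54  57  55  69  70  72  97 116 102  98  98  97  97  94  90  98]]
```

```bash
python3 - <<'E'
from h import *
t=cv2.imread('pics/top0.png');s=cv2.imread('pics/scene0.png')
g=cv2.GaussianBlur(cv2.cvtColor(t,cv2.COLOR_BGR2GRAY),(0,0),.7).astype(np.float32)
c0=plane('top',389,199.3,.095);print(c0)
for it in range(3):
    P=[]
    for a in np.linspace(0,2*np.pi,90,endpoint=False):
        rs=np.arange(.040,.0555,.0005)
        uv=np.array([proj('top',c0+r*np.array([np.cos(a),np.sin(a),0])) for r in rs],np.float32)
        v=cv2.remap(g,uv[:,0].reshape(1,-1),uv[:,1].reshape(1,-1),cv2.INTER_LINEAR)[0]
        k=v.argmax()
        if 0<k<len(rs)-1: P.append([*(c0[:2]+rs[k]*np.array([np.cos(a),np.sin(a)])),a,rs[k]])
    P=np.array(P); A=np.c_[2*P[:,:2],np.ones(len(P))]; w=np.ones(len(P))
    for _ in range(10):
        x=np.linalg.lstsq(A*w[:,None],(P[:,:2]**2).sum(1)*w,rcond=None)[0]
        R=np.sqrt(x[2]+x[0]**2+x[1]**2); e=np.hypot(P[:,0]-x[0],P[:,1]-x[1])-R; w=1/(1+(e/.0015)**2)
    c0=np.array([x[0],x[1],.095]); print(c0,R,len(P),np.abs(e).mean())
# base outline, top
hsv=cv2.cvtColor(t,cv2.COLOR_BGR2HSV)
m=((hsv[...,1]<40)&(hsv[...,2]>110)).astype(np.uint8)*255
m2=np.zeros_like(m);m2[140:250,335:470]=m[140:250,335:470]
cn=max(cv2.findContours(m2,cv2.RETR_EXTERNAL,cv2.CHAIN_APPROX_NONE)[0],key=cv2.contourArea)
W=np.array([plane('top',*p,.04)[:2] for p in cv2.convexHull(cn)[:,0]]); r=cv2.minAreaRect((W*1000).astype(np.float32));print('base',r,cv2.boxPoints(r))
m2[:]=0;m2[170:245,180:250]=m[170:245,180:250];cv2.imwrite('pics/m.png',cv2.resize(m2[170:245,180:250],None,fx=6,fy=6))
# scene rim
gs=cv2.GaussianBlur(cv2.cvtColor(s,cv2.COLOR_BGR2GRAY),(0,0),.7)
cv2.imwrite('pics/sc.png',cv2.resize(s[230:320,190:290],None,fx=6,fy=6,interpolation=cv2.INTER_CUBIC))
im=t.copy()
for a in np.linspace(0,2*np.pi,120):
    for rr in(.045,.05):
        u,v=proj('top',c0+rr*np.array([np.cos(a),np.sin(a),0]));cv2.circle(im,(round(u),round(v)),0,(0,0,255))
        u,v=proj('scene',c0+rr*np.array([np.cos(a),np.sin(a),0]));cv2.circle(s,(round(u),round(v)),0,(0,0,255))
cv2.imwrite('pics/ov.png',np.hstack([cv2.resize(im[150:250,340:440],(400,400)),cv2.resize(s[235:325,190:280],(400,400))]))
E
```

```text
[ 0.56528068 -0.20632144  0.095     ]
[ 0.56789118 -0.20528291  0.095     ] 0.047493418012074885 75 0.0004367946763623565Traceback (most recent call last):
  File "<stdin>", line 9, in <module>
  File "h.py", line 21, in proj
    c=manip.calibration(n)
ValueError: time passes only in moves, steps and waits
```

```bash
sed -i 's/manip.calibration(n)/cal(n)/; s/^def ray/import functools\n@functools.lru_cache(None)\ndef cal(n): return manip.calibration(n)\ndef ray/' h.py; python3 - <<'E'
from h import *
t=cv2.imread('pics/top0.png');s=cv2.imread('pics/scene0.png')
c0=np.array([.5679,-.2053,.095])
hsv=cv2.cvtColor(t,cv2.COLOR_BGR2HSV)
m=((hsv[...,1]<40)&(hsv[...,2]>110)).astype(np.uint8)*255
m2=np.zeros_like(m);m2[140:250,335:470]=m[140:250,335:470]
cn=max(cv2.findContours(m2,cv2.RETR_EXTERNAL,cv2.CHAIN_APPROX_NONE)[0],key=cv2.contourArea)
W=np.array([plane('top',*p,.04)[:2] for p in cv2.convexHull(cn)[:,0]]); r=cv2.minAreaRect((W*1000).astype(np.float32));print('base',r,cv2.boxPoints(r))
im=t.copy()
for a in np.linspace(0,2*np.pi,120):
    for rr in(.045,.05):
        u,v=proj('top',c0+rr*np.array([np.cos(a),np.sin(a),0]));cv2.circle(im,(round(u),round(v)),0,(0,0,255))
        u,v=proj('scene',c0+rr*np.array([np.cos(a),np.sin(a),0]));cv2.circle(s,(round(u),round(v)),0,(0,0,255))
cv2.imwrite('pics/ov.png',np.hstack([cv2.resize(im[150:250,340:440],(400,400)),cv2.resize(s[235:325,190:280],(400,400))]))
# lid rest edges in the top
u=[(172+78/4,165+62/4),(172+92/4,165+268/4),(172+270/4,165+280/4),(172+265/4,165+77/4)]
for (a,b),z in zip(u,(.12,.03,.03,.12)): print(a,b,plane('top',a,b,z))
E
```

```text
base ((577.9039916992188, -251.49278259277344), (199.41116333007812, 290.21893310546875), 11.406641960144043) [[ 451.46936 -128.96835]
 [ 508.8662  -413.45496]
 [ 704.3386  -374.0172 ]
 [ 646.9418   -89.53061]]
191.5 180.5 [0.6242942  0.28937541 0.12      ]
195.0 232.0 [0.49774913 0.30117704 0.03      ]
239.5 235.0 [0.48648166 0.1833056  0.03      ]
238.25 184.25 [0.6116013  0.17278826 0.12      ]
```

View pics/ov.png

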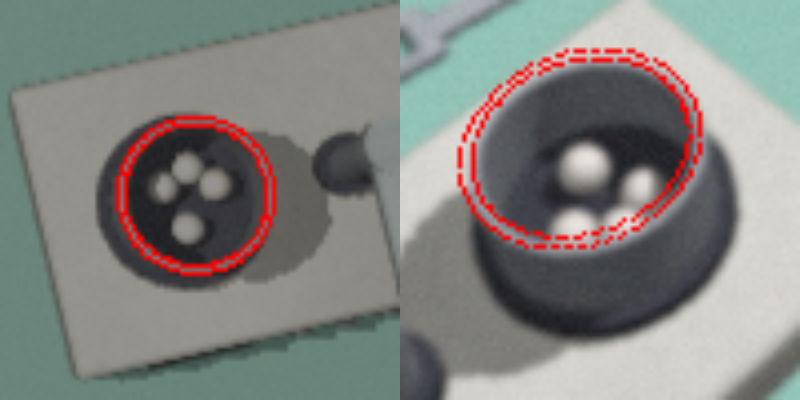

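```bash
cat >> h.py <<'E'
from scipy.spatial.transform import Rotation as Rot
def go(p,Rm):
    o=manip.get_obs(); R0=Rot.from_quat(o['ee_rot']).as_matrix()
    s=R0.T@(np.asarray(p)-o['position']); w=Rot.from_matrix(R0.T@Rm).as_rotvec()
    print('shift',s.round(4),'turn',w.round(4)); return s,w
def tilt(yaw,t): # approach tool z = sin t * dir(yaw) - cos t z, y horizontal
    y=np.array([-np.sin(yaw),np.cos(yaw),0]); z=np.array([np.sin(t)*np.cos(yaw),np.sin(t)*np.sin(yaw),-np.cos(t)])
    return np.c_[np.cross(y,z),y,z]
E
python3 - <<'E'
from h import *
Rm=tilt(np.radians(-5.8),np.radians(35))
h=np.array([.5507,.245,.0943]); g=h-.004*Rm[:,2]
for d in (.12,):
    p=g+(.0187-d)*Rm[:,2]; print(p); go(p,Rm)
E
```

```text
[0.49061159 0.25110356 0.18055671]
shift [-0.368  -0.2143  0.0504] turn [-0.0821 -0.6074 -0.2569]
```

```bash
python3 -m handwheel '[[[-0.368,-0.214,0.0,-0.082,-0.607,-0.257,0.085],[-0.368,-0.214,0.0,-0.082,-0.607,-0.257,0.085],[-0.368,-0.214,0.0,-0.082,-0.607,-0.257,0.085],[-0.368,-0.214,0.0,-0.082,-0.607,-0.257,0.085],[-0.368,-0.214,0.03,-0.082,-0.607,-0.257,0.085],[-0.368,-0.214,0.05,-0.082,-0.607,-0.257,0.085],[-0.368,-0.214,0.05,-0.082,-0.607,-0.257,0.085],[-0.368,-0.214,0.05,-0.082,-0.607,-0.257,0.085]]]' 30
python3 - <<'E'
from h import *
o=manip.get_obs();print(o['position'],o['ee_rot'],o['joint_pos'],o['clock'])
im=manip.camera('wrist');cv2.imwrite('pics/w1.png',im);np.save('pics/w1.npy',np.r_[o['position'],o['ee_rot']])
E
```

```text
clock: 1.15
position: [0.4921, 0.2466, 0.1796]
ee_rot: [0.051, 0.953, -0.017, 0.299]
ft_force: [-0.7, 0.0, -0.4]
grip_width: 0.991
[0.49213084 0.24655435 0.17964077] [ 0.05144322  0.95259565 -0.01688355  0.29938282] [-1.05901582 -0.07284696  0.20467145  2.16435163  0.72707097  0.81223074
  0.16059623] 1.15
```

View pics/w1.png

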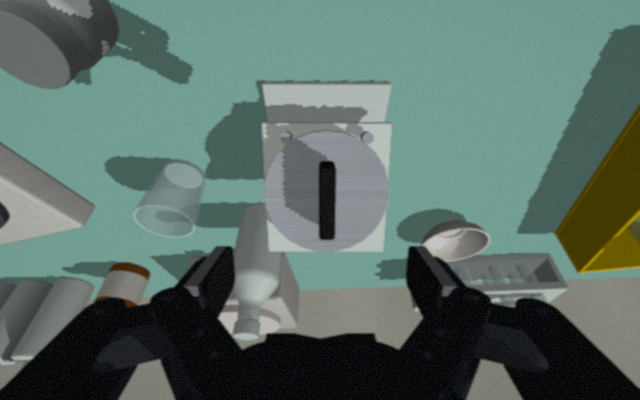

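```bash
python3 - <<'E'
from h import *
a=np.load('pics/w1.npy');o=dict(position=a[:3],ee_rot=a[3:])
im=cv2.imread('pics/w1.png')
m=np.zeros(im.shape[:2],np.uint8);m[150:246,305:350]=(im[150:246,305:350].max(2)<45)*255
cn=max(cv2.findContours(m,cv2.RETR_EXTERNAL,cv2.CHAIN_APPROX_NONE)[0],key=cv2.contourArea)
M=cv2.moments(cn);c=(M['m10']/M['m00'],M['m01']/M['m00']);r=cv2.minAreaRect(cn);print(c,r)
l=cv2.fitLine(cn,cv2.DIST_L2,0,.01,.01).ravel();print('line',l)
rt=ray('top',211.97,210.38);rs=ray('scene',398.06,169.58);rw=ray('wrist',*c,o)
p,e=tri(rt,rs,rw);print('all',p,e);print('tw',tri(rt,rw));print('sw',tri(rs,rw));
Rt=Rot.from_quat(a[3:]).as_matrix();print('tool-frame handle',Rt.T@(p-a[:3]), Rt)
# lid flange ellipse
hsv=cv2.cvtColor(im,cv2.COLOR_BGR2HSV)
for nm,q in(('tw',tri(rt,rw)[0]),):print(Rt.T@(q-a[:3]))
b=tri(rw,rt)[0]
# wash bottle
print(plane('top',254,150,.17),plane('top',285,190,.07))
E
```

```text
(326.5607260726072, 199.45643564356436) ((326.5, 200.0), (76.0, 15.0), 90.0)
line [ 3.4998148e-03 -9.9999386e-01  3.2648837e+02  2.0000000e+02]
all [0.55143409 0.24427206 0.09633857] [np.float64(0.0019476473327888113), np.float64(0.001410056151509197), np.float64(0.0009157264901597144)]
tw (array([0.54964466, 0.24389197, 0.09865219]), [np.float64(0.000769198925244977), np.float64(0.0007691989252450015)])
sw (array([0.55296229, 0.24438744, 0.09627812]), [np.float64(2.2360928910275698e-05), np.float64(2.236092891003432e-05)])
tool-frame handle [-0.00090053  0.00425648  0.10218812] [[-0.81544704  0.10811846  0.56864446]
 [ 0.08789988  0.99413708 -0.06296882]
 [-0.57211864 -0.00136396 -0.82016974]]
[-0.00079842  0.00368199  0.09929694]
[0.68789588 0.12697468 0.17      ] [0.59895757 0.05821323 0.07      ]
```

```bash
python3 -m handwheel '[[[0,0.004,0.05,0,0,0,0.085],[0,0.004,0.09,0,0,0,0.085],[0,0.004,0.105,0,0,0,0.085],[0,0.004,0.114,0,0,0,0.085],[0,0.004,0.114,0,0,0,0.085]]]' 60
python3 - <<'E'
from h import *
o=manip.get_obs();print(o['position'],o['ft_force'])
im=manip.camera('wrist');cv2.imwrite('pics/w2.png',im);np.save('pics/w2.npy',np.r_[o['position'],o['ee_rot']])
E
```

```text
clock: 1.82
position: [0.5562, 0.2499, 0.0884]
ee_rot: [0.048, 0.952, -0.014, 0.3]
ft_force: [0.4, 0.1, 1.1]
grip_width: 1.0
[0.55623692 0.24987272 0.08835461] [0.44652364 0.07064152 1.0624417 ]
```

View pics/w2.png

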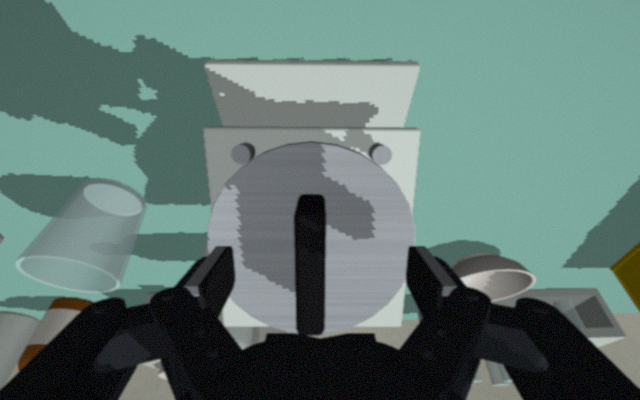

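```bash
python3 - <<'E'
from h import *
o=manip.get_obs();R=Rot.from_quat(o['ee_rot']).as_matrix()
for p in ([.5514,.2443,.0963],[.5496,.2439,.0987]):print(R.T@(np.array(p)-o['position']))
im=cv2.imread('pics/w2.png');m=np.zeros(im.shape[:2],np.uint8);m[185:325,285:340]=(im[185:325,285:340].max(2)<45)*255
for v in (200,220,260,300):
    x=np.where(m[v])[0];print(v,x.min(),x.max())
print(R[:,2])
print([proj('wrist',o['position']+R@np.array([0,0,-z]),o) for z in (.0187,)])
E
```

```text
[-0.00082262 -0.00612606 -0.00861731]
[-0.00076712 -0.00669999 -0.01158843]
200 299 323
220 295 324
260 296 323
300 297 322
[ 0.57123803 -0.05601173 -0.81887105]
[(np.float64(322.32346535937165), np.float64(267.1809663832926))]
```

```bash
python3 -m handwheel '[[[0,-0.006,0,0,0,0,0.085],[0,-0.006,0.002,0,0,0,0.085],[0,-0.006,0.004,0,0,0,0.085],[0,-0.006,0.004,0,0,0,0.085]]]' 60
python3 - <<'E'
from h import *
o=manip.get_obs();R=Rot.from_quat(o['ee_rot']).as_matrix();print(o['ft_force'])
for p in ([.5514,.2443,.0963],[.5496,.2439,.0987]):print(R.T@(np.array(p)-o['position']))
E
```

```text
clock: 2.38
position: [0.5581, 0.243, 0.0846]
ee_rot: [0.048, 0.953, -0.015, 0.3]
ft_force: [-0.4, 0.2, 0.5]
grip_width: 0.997
[-0.35171024  0.24682368  0.54321115]
[-0.00116657  0.00065424 -0.01347467]
[-1.10930728e-03  7.65843928e-05 -1.64450256e-02]
```

Close on the handle.

```bash
python3 -m handwheel '[[[0,0,0,0,0,0,0.06],[0,0,0,0,0,0,0.03],[0,0,0,0,0,0,0.0],[0,0,0,0,0,0,0.0],[0,0,0,0,0,0,0.0],[0,0,0,0,0,0,0.0]]]' 60
python3 - <<'E'
from h import *
o=manip.get_obs();print(o['ft_force'],o['grip_width']*.0854)
im=manip.camera('wrist');cv2.imwrite('pics/w3.png',im)
E
```

```text
clock: 3.12
position: [0.5582, 0.2442, 0.0851]
ee_rot: [0.048, 0.952, -0.014, 0.301]
ft_force: [0.1, 4.3, 3.0]
grip_width: 0.155
[0.09417106 4.27470006 2.98263446] 0.01326612908258188
```

View pics/w3.png

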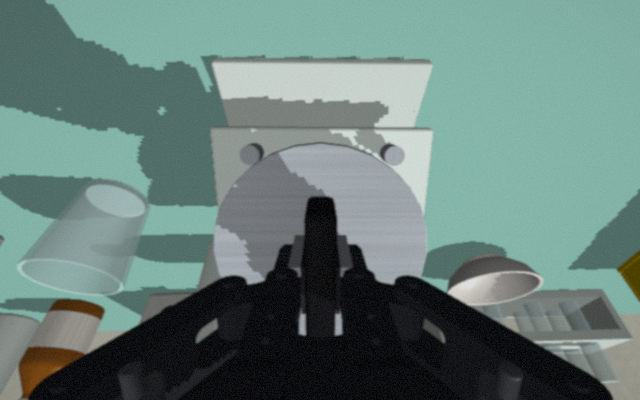

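```bash
python3 -m handwheel '[[[0,0,-0.01,0,0,0,0],[0,0,-0.025,0,0,0,0],[0,0,-0.045,0,0,0,0],[0,0,-0.07,0,0,0,0],[0,0,-0.09,0,0,0,0],[0,0,-0.1,0,0,0,0],[0,0,-0.1,0,0,0,0]]]' 80
python3 - <<'E'
from h import *
o=manip.get_obs();print(o['ft_force'],o['grip_width']*.0854,o['clock'])
cv2.imwrite('pics/w4.png',manip.camera('wrist'));cv2.imwrite('pics/s4.png',manip.camera('scene'))
go([.5679,-.2053,.25],tilt(np.radians(11.4),0))
go([.5679,-.2053,.25],tilt(np.radians(-5.8),0))
E
```

```text
clock: 4.05
position: [0.5007, 0.2485, 0.1667]
ee_rot: [0.048, 0.953, -0.015, 0.3]
ft_force: [0.4, 0.1, -4.4]
grip_width: 0.15
[ 0.37576381  0.08161877 -4.35838563] 0.012810445885433537 4.05
shift [-0.1406 -0.4443 -0.0044] turn [-0.0916  0.6055 -0.2913]
shift [-0.1406 -0.4443 -0.0044] turn [-0.000e+00  6.101e-01 -5.000e-04]
```

View pics/w4.png

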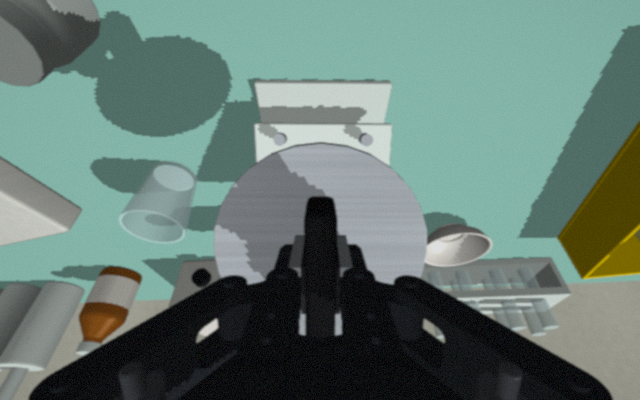

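View pics/s4.png

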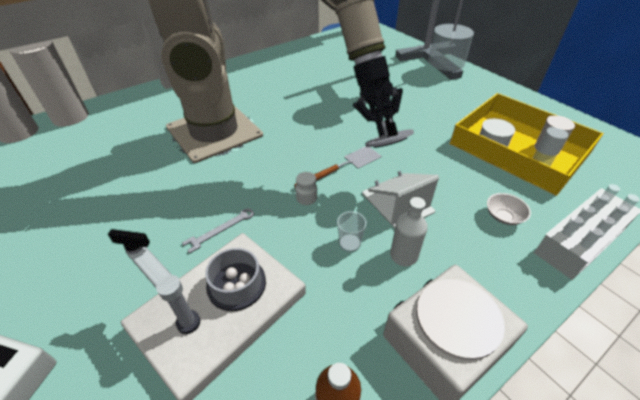

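```bash
python3 -m handwheel '[[[-0.03,-0.02,-0.04,0,0.16,0,0],[-0.07,-0.05,-0.04,0,0.33,0,0],[-0.10,-0.1,-0.04,0,0.5,0,0],[-0.12,-0.15,-0.02,0,0.61,0,0],[-0.13,-0.2,-0.005,0,0.61,0,0],[-0.14,-0.25,-0.005,0,0.61,0,0],[-0.14,-0.3,-0.005,0,0.61,0,0],[-0.14,-0.32,-0.005,0,0.61,0,0]]]' 80
python3 - <<'E'
from h import *
o=manip.get_obs();print(o['ft_force'],o['grip_width']*.0854,o['clock'],Rot.from_quat(o['ee_rot']).as_matrix()[:,2])
go([.5679,-.2053,.23],tilt(np.radians(-5.8),0))
E
```

```text
clock: 5.15
position: [0.5791, -0.0861, 0.2499]
ee_rot: [0.054, 0.999, -0.001, -0.0]
ft_force: [0.4, -0.3, -4.8]
grip_width: 0.15
[ 0.42994176 -0.26424272 -4.75495998] 0.012790635203887613 5.15 [-4.77799512e-04 -2.01677190e-03 -9.99997852e-01]
shift [-0.0016 -0.1197  0.0202] turn [-0.0021 -0.0003 -0.0059]
```

```bash
python3 -m handwheel '[[[0,-0.06,0.01,0,0,0,0],[-0.001,-0.12,0.02,0,0,0,0],[-0.001,-0.12,0.06,0,0,0,0],[-0.001,-0.12,0.09,0,0,0,0],[-0.001,-0.12,0.09,0,0,0,0],[-0.001,-0.12,0.09,0,0,0,0]]]' 80
python3 - <<'E'
from h import *
o=manip.get_obs();print(o['position'],o['ft_force'],o['clock'],Rot.from_quat(o['ee_rot']).as_matrix()[:,2])
for n in('wrist','scene','top'):cv2.imwrite(f'pics/{n}5.png',manip.camera(n))
np.save('pics/w5.npy',np.r_[o['position'],o['ee_rot']])
c=lambda n,x,y,w,h:cv2.resize(cv2.imread(f'pics/{n}5.png')[y:y+h,x:x+w],(400,300),interpolation=cv2.INTER_CUBIC)
cv2.imwrite('pics/v5.png',np.hstack([c('top',340,130,133,100),c('scene',170,180,160,120)]))
E
```

```text
clock: 5.9
position: [0.5695, -0.2004, 0.1615]
ee_rot: [0.05, 0.999, 0.0, 0.001]
ft_force: [0.2, 0.2, -4.3]
grip_width: 0.149
[ 0.56953597 -0.20044687  0.1615075 ] [ 0.22388831  0.21537828 -4.31338864] 5.9 [ 1.70296770e-03  1.73000564e-04 -9.99998535e-01]
```

View pics/v5.png

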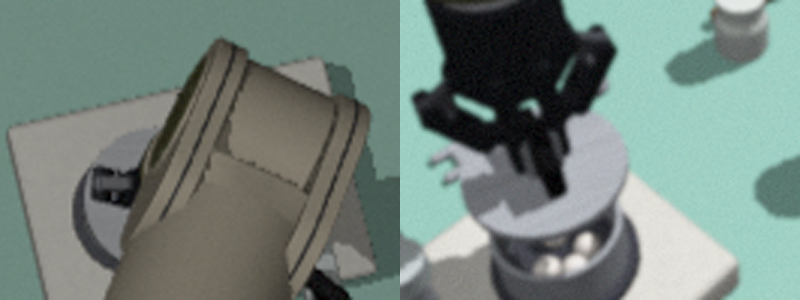

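View pics/wrist5.png

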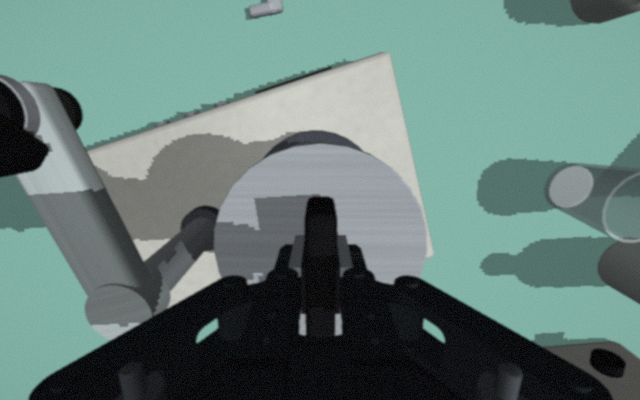

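```bash
python3 - <<'E'
from h import *
from scipy.optimize import least_squares
c=cal('wrist');T=c['tool_from_camera'];V=np.linalg.inv(T)
im=cv2.imread('pics/wrist5.png');g=cv2.GaussianBlur(cv2.cvtColor(im,cv2.COLOR_BGR2GRAY),(0,0),1).astype(np.float32)
def pr(P):
    q=P@V[:3,:3].T+V[:3,3];return np.c_[c['cx']+c['fx']*q[:,0]/-q[:,2],c['cy']-c['fy']*q[:,1]/-q[:,2]]
# radial edge search about image ellipse centre; strongest gradient near predicted circle
def pts(x,y,z):
    out=[]
    for a in np.radians(np.r_[np.arange(-95,96,3)]):
        d=np.array([np.cos(a),np.sin(a),0]);r=np.arange(.051,.065,.00025)
        uv=pr(np.array([x,y,z])+r[:,None]*d).astype(np.float32)
        v=cv2.remap(g,uv[:,:1],uv[:,1:],cv2.INTER_LINEAR)[:,0];gr=np.abs(np.gradient(v));k=gr.argmax()
        if gr[k]>2.5 and 2<k<len(r)-3: out.append(uv[k])
    return np.array(out,float)
x=np.array([0,0,.002])
for _ in range(5):
    uv=pts(*x)
    def f(x):
        # residual: radial distance on plane z
        d=np.c_[(uv[:,0]-c['cx'])/c['fx'],-(uv[:,1]-c['cy'])/c['fy'],-np.ones(len(uv))]@T[:3,:3].T
        o=T[:3,3];P=o+d*((x[2]-o[2])/d[:,2])[:,None]
        return np.hypot(P[:,0]-x[0],P[:,1]-x[1])-.058
    s=least_squares(f,x,loss='soft_l1',f_scale=.0005);x=s.x
    print(x,len(uv),np.abs(f(x)).mean())
E
```

```text
[-0.00106187 -0.000943    0.00296887] 63 0.0014394981300330022
[-0.00111623 -0.0009459   0.00287839] 63 0.001351206143806119
[-0.00110613 -0.00088575  0.00262202] 63 0.0013464131969033886
[-0.00112828 -0.00091544  0.00275831] 63 0.0013455676256451513
[-0.00115627 -0.00101591  0.0030613 ] 63 0.0013033436947351821
```

```bash
python3 - <<'E'
from h import *
s=cv2.imread('pics/scene0.png')
g=cv2.GaussianBlur(cv2.cvtColor(s,cv2.COLOR_BGR2GRAY),(0,0),.7).astype(np.float32)
c0=np.array([.5695,-.2020,.095])
for it in range(4):
    P=[]
    for a in np.linspace(0,2*np.pi,120,endpoint=False):
        rs=np.arange(.040,.0555,.0005)
        uv=np.array([proj('scene',c0+r*np.array([np.cos(a),np.sin(a),0])) for r in rs],np.float32)
        v=cv2.remap(g,uv[:,:1],uv[:,1:],cv2.INTER_LINEAR)[:,0]
        k=v.argmax()
        if 0<k<len(rs)-1 and v[k]>v[0]+6 and v[k]>v[-1]+6: P.append([*(c0[:2]+rs[k]*np.array([np.cos(a),np.sin(a)])),np.degrees(a)])
    P=np.array(P);A=np.c_[2*P[:,:2],np.ones(len(P))];w=np.ones(len(P))
    for _ in range(20):
        x=np.linalg.lstsq(A*w[:,None],(P[:,:2]**2).sum(1)*w,rcond=None)[0];R=np.sqrt(x[2]+x[0]**2+x[1]**2);e=np.hypot(P[:,0]-x[0],P[:,1]-x[1])-R;w=1/(1+(e/.0015)**2)
    c0=np.array([x[0],x[1],.095]);print(c0,R,len(P),np.abs(e).mean(),P[:,2].astype(int)[::6])
im=s.copy()
for a in np.linspace(0,2*np.pi,120):
    for rr in(.045,.05):
        u,v=proj('scene',c0+rr*np.array([np.cos(a),np.sin(a),0]));cv2.circle(im,(round(u),round(v)),0,(0,0,255))
cv2.imwrite('pics/ov2.png',np.hstack([cv2.resize(im[235:325,190:280],(400,400)),cv2.resize(s[235:325,190:280],(400,400))]))
E
```

```text
[ 0.56955111 -0.20314985  0.095     ] 0.04937189585889498 57 0.0015249603042420455 [  0  29  48 176 194 212 276 294 312 351]
[ 0.56953588 -0.20319606  0.095     ] 0.04935068395566288 56 0.0013872892848364982 [  0  32  50 176 194 212 276 294 312 353]
[ 0.56947701 -0.20304259  0.095     ] 0.04932696101884702 57 0.0014003646315035952 [  0  32  50 176 194 212 272 290 308 351]
[ 0.56954899 -0.20320126  0.095     ] 0.04933695596398291 56 0.0013789683123230005 [  0  32  50 176 194 212 276 294 312 353]
```

View pics/ov2.png

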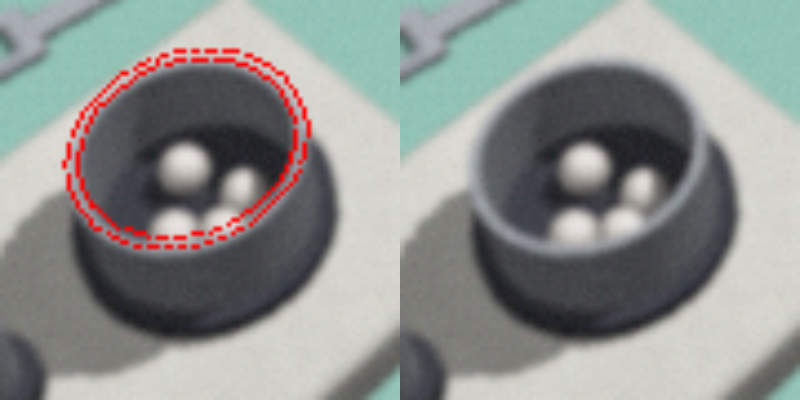

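```bash
python3 - <<'E'
from h import *
from scipy.optimize import least_squares
k=400/90
f=lambda x,o:(x+.5)/k-.5+o
L,R,T,B=f(74,190),f(308,190),f(60,235),f(253,235);print(L,R,T,B)
A=np.linspace(0,2*np.pi,360)
def ext(p):
    u=np.array([proj('scene',[p[0]+.05*np.cos(a),p[1]+.05*np.sin(a),.095]) for a in A]);return np.r_[u[:,0].min()-L,u[:,0].max()-R,u[:,1].min()-T,u[:,1].max()-B]
s=least_squares(ext,[.568,-.205]);print(s.x,s.fun); print(ext([.5679,-.2053]))
E
```

```text
206.2625 258.9125 248.1125 291.5375
[ 0.57405598 -0.20327923] [-0.86239713  0.8768148  -1.02789292  0.7411252 ]
[-3.24901742 -1.67652397 -2.56318091 -1.14194555]
```

```bash
python3 - <<'E'
from h import *
a=np.load('pics/w5.npy');o=dict(position=a[:3],ee_rot=a[3:])
crop('pics/wrist5.png','pics/c5.png',340,30,120,100,6)
# same corner in scene/top initial
print(proj('wrist',[.4515,-.129,.04],o),proj('scene',[.4515,-.129,.04]))
E
```

```text
(np.float64(393.80089944209305), np.float64(44.572178434220575)) (np.float64(242.31681480119863), np.float64(229.01714902751638))
```

View pics/c5.png

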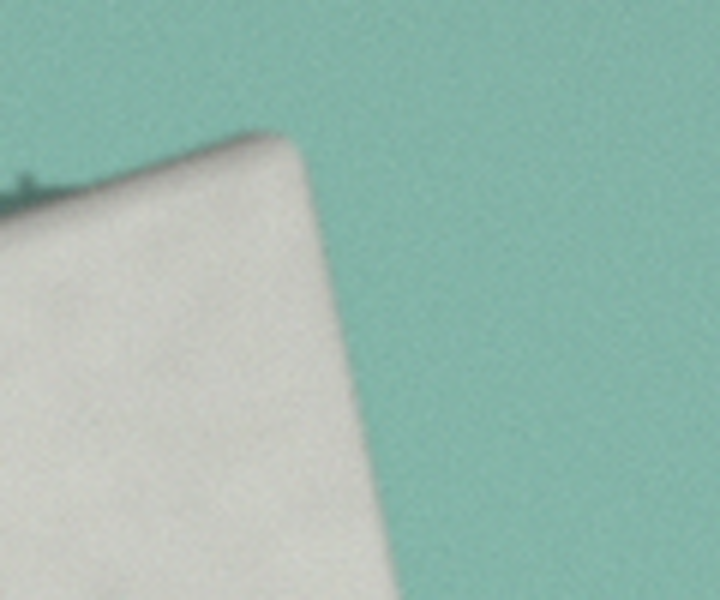

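```bash
python3 - <<'E'
from h import *
a=np.load('pics/w5.npy');o=dict(position=a[:3],ee_rot=a[3:])
print(plane('wrist',388.5,51.2,.04,o))
n=manip.get_obs();print(n['position'],n['ee_rot'],a,n['clock'])
w=manip.camera('wrist');cv2.imwrite('pics/wrist6.png',w)
d=w[30:130,340:460]
cv2.imwrite('pics/c6.png',cv2.resize(d,None,fx=6,fy=6,interpolation=cv2.INTER_CUBIC))
E
```

```text
[ 0.45599229 -0.13348926  0.04      ]
[ 0.56964562 -0.20055931  0.16188398] [5.03722569e-02 9.98729425e-01 3.13513767e-04 1.44000738e-03] [ 5.69535969e-01 -2.00446870e-01  1.61507497e-01  5.02671287e-02
  9.98735442e-01  1.29192640e-04  8.46059597e-04] 6.05
```

View pics/c6.png

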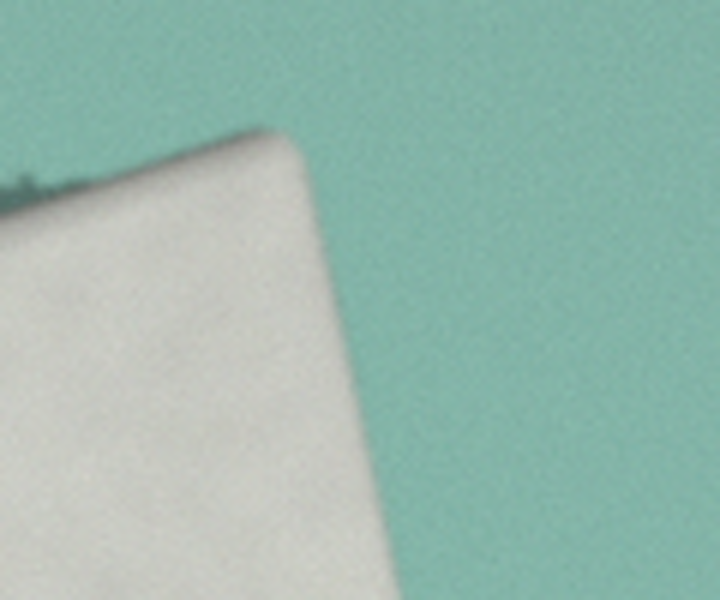

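```bash
python3 - <<'E'
from h import *
def ov(n,x,y,w,h,k,dst,C,sh=(0,0)):
    im=cv2.resize(cv2.imread(f'pics/{n}5.png')[y:y+h,x:x+w],None,fx=k,fy=k,interpolation=cv2.INTER_CUBIC)
    raw=im.copy()
    for z,col in((.1587,(0,0,255)),(.1507,(255,0,0))):
        p=np.array([proj(n,[C[0]+.058*np.cos(a),C[1]+.058*np.sin(a),z]) for a in np.linspace(0,2*np.pi,200)])
        p=((p-[x,y]+.5)*k-.5);cv2.polylines(im,[np.round(p).astype(int)],True,col,1)
    cv2.imwrite(dst,np.hstack([im,raw]))
C=[.5706,-.2005]
ov('scene',185,215,80,70,5,'pics/o5s.png',C)
ov('top',355,150,60,90,6,'pics/o5t.png',C)
E
```

```text
(no output)
```

View pics/o5s.png

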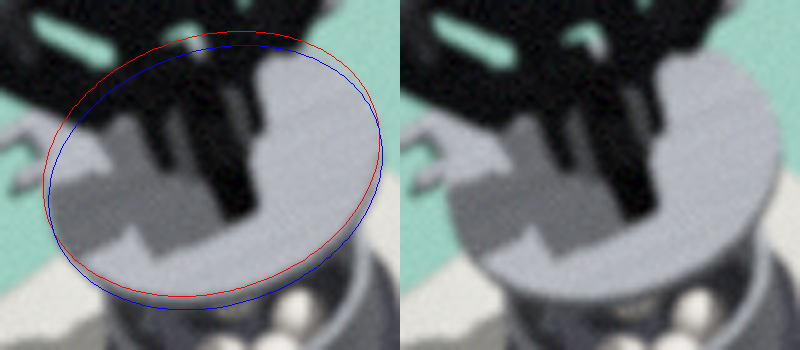

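View pics/o5t.png

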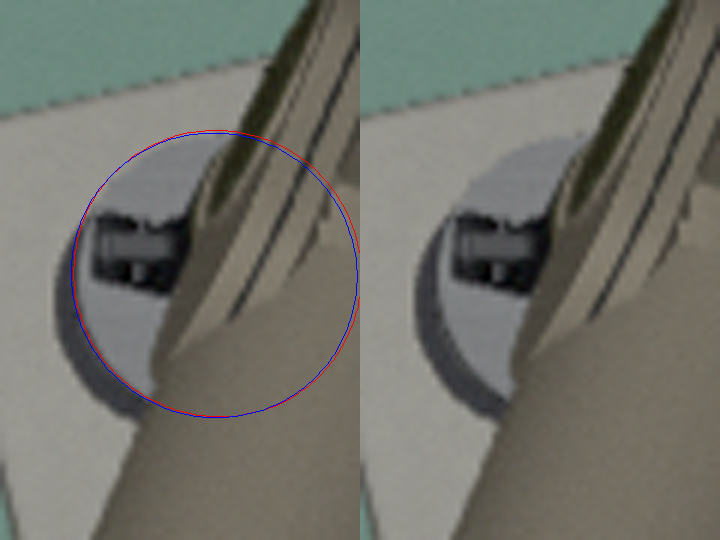

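```bash
python3 -m handwheel '[[[-0.001,-0.004,0.015,0,0,0,0],[-0.001,-0.004,0.03,0,0,0,0],[-0.001,-0.004,0.037,0,0,0,0],[-0.001,-0.004,0.037,0,0,0,0],[-0.001,-0.004,0.037,0,0,0,0]]]' 80
python3 - <<'E'
from h import *
o=manip.get_obs();print(o['position'],o['ft_force'],o['clock'],Rot.from_quat(o['ee_rot']).as_matrix()[:,2])
for n in('wrist','scene'):cv2.imwrite(f'pics/{n}7.png',manip.camera(n))
crop('pics/scene7.png','pics/s7.png',180,215,100,90,6)
crop('pics/wrist7.png','pics/w7.png',180,90,280,190,2.8)
E
```

```text
clock: 6.72
position: [0.5697, -0.2046, 0.1238]
ee_rot: [0.051, 0.999, 0.0, 0.001]
ft_force: [-0.1, 0.2, -4.5]
grip_width: 0.149
[ 0.56968388 -0.20458793  0.12379848] [-0.12306912  0.18839213 -4.53100298] 6.725 [ 1.27856011e-03  7.42693317e-04 -9.99998907e-01]
```

View pics/s7.png

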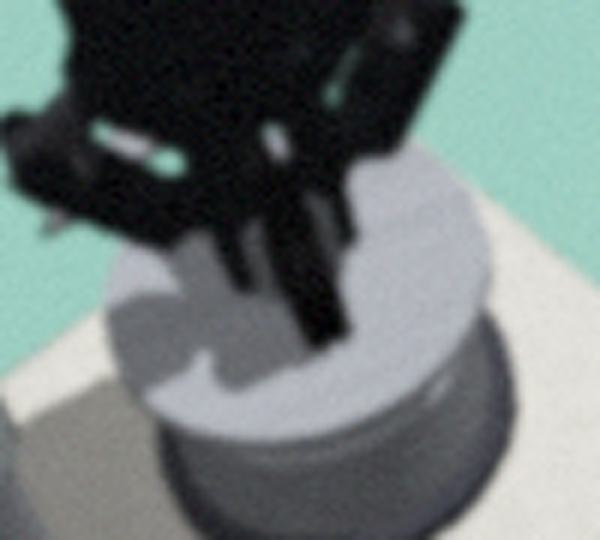

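View pics/w7.png

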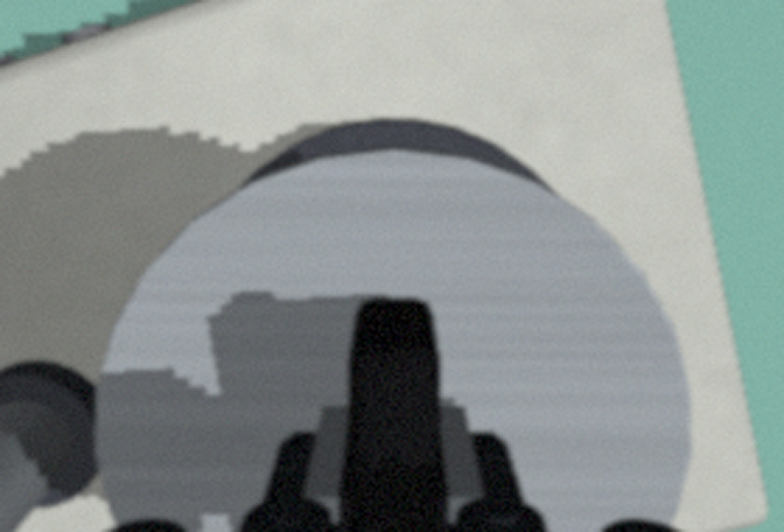

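```bash
python3 - <<'E'
from h import *
for c in([.5707,-.2046],[.575,-.2027],[.5679,-.2053]):
    print([proj('scene',[*c,z]) for z in(.1208,.095,.04)])
    P=lambda r,z:np.array([proj('scene',[c[0]+r*np.cos(a),c[1]+r*np.sin(a),z]) for a in np.linspace(0,6.283,200)])
    for r,z in((.058,.1208),(.058,.1128),(.05,.095)):
        p=P(r,z);print(r,z,'u',p[:,0].min().round(1),p[:,0].max().round(1),'v',p[:,1].min().round(1),p[:,1].max().round(1))
im=cv2.imread('pics/scene7.png')[215:305,180:280];k=6
im=cv2.resize(im,None,fx=k,fy=k,interpolation=cv2.INTER_CUBIC)
for c,col in(([.5707,-.2046],(0,0,255)),([.575,-.2027],(0,200,0))):
  for r,z in((.058,.1208),(.05,.095),(.058,.1128)):
    p=np.array([proj('scene',[c[0]+r*np.cos(a),c[1]+r*np.sin(a),z]) for a in np.linspace(0,6.283,200)])
    cv2.polylines(im,[np.round((p-[180,215]+.5)*k-.5).astype(int)],True,col,1)
cv2.imwrite('pics/s7o.png',im)
E
```

```text
[(np.float64(228.9191623169463), np.float64(259.5259103491597)), (np.float64(231.3730259753999), np.float64(267.659781017154)), (np.float64(236.19622388319897), np.float64(283.6473310397588))]
0.058 0.1208 u 196.2 261.0 v 234.8 287.5
0.058 0.1128 u 197.2 261.5 v 237.4 290.0
0.05 0.095 u 204.0 258.3 v 246.3 291.3
[(np.float64(230.92976598892764), np.float64(260.59201907151095)), (np.float64(233.33654032123053), np.float64(268.7173642689128)), (np.float64(238.0662700945495), np.float64(284.68507947296945))]
0.058 0.1208 u 198.1 263.0 v 235.7 288.7
0.058 0.1128 u 199.2 263.5 v 238.3 291.2
0.05 0.095 u 205.9 260.3 v 247.3 292.5
[(np.float64(227.88408941230688), np.float64(258.6915152009477)), (np.float64(230.36049998053818), np.float64(266.83197571899154)), (np.float64(235.22874874617568), np.float64(282.83489033140677))]
0.058 0.1208 u 195.2 259.9 v 234.0 286.5
0.058 0.1128 u 196.3 260.4 v 236.7 289.0
0.05 0.095 u 203.0 257.2 v 245.6 290.4
```

View pics/s7o.png

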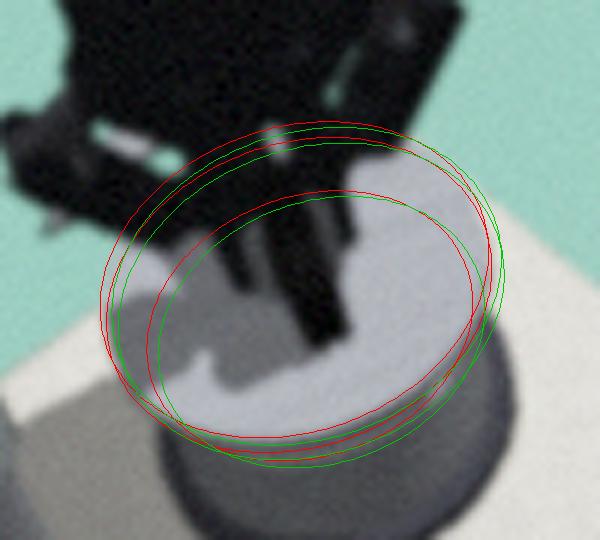

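```bash
python3 -m handwheel '[[[-0.001,0,0.004,0,0,0,0],[-0.001,0,0.008,0,0,0,0],[-0.001,0,0.009,0,0,0,0],[-0.001,0,0.010,0,0,0,0],[-0.001,0,0.011,0,0,0,0],[-0.001,0,0.012,0,0,0,0],[-0.001,0,0.013,0,0,0,0],[-0.001,0,0.013,0,0,0,0]]]' 80; python3 - <<'E'
from h import *
o=manip.get_obs();print(o['position'],o['ft_force'],o['torque'],Rot.from_quat(o['ee_rot']).as_matrix()[:,2])
E
```

```text
clock: 7.82
position: [0.5704, -0.2046, 0.1104]
ee_rot: [0.051, 0.999, 0.0, 0.0]
ft_force: [-0.0, 0.0, -4.6]
grip_width: 0.15
[ 0.57044399 -0.20456924  0.11043643] [-0.02122039  0.03489074 -4.55141417] [-0.00998693  0.00180749 -0.06756046] [ 7.72524830e-04  9.38941166e-04 -9.99999261e-01]
```

```bash
python3 -m handwheel '[[[0,0,0.001,0,0,0,0],[0,0,0.002,0,0,0,0],[0,0,0.003,0,0,0,0],[0,0,0.003,0,0,0,0]]]' 80; python3 - <<'E'
from h import *
o=manip.get_obs();print(o['position'],o['ft_force'],o['torque'])
cv2.imwrite('pics/scene8.png',manip.camera('scene'))
crop('pics/scene8.png','pics/s8.png',180,215,100,90,6)
E
```

```text
clock: 8.32
position: [0.5704, -0.2046, 0.1074]
ee_rot: [0.051, 0.999, 0.0, 0.0]
ft_force: [0.5, 0.4, -4.1]
grip_width: 0.149
[ 0.57041075 -0.20456305  0.1073893 ] [ 0.50390052  0.40756188 -4.09952815] [-0.00856493  0.01626076 -0.02932807]
```

View pics/s8.png

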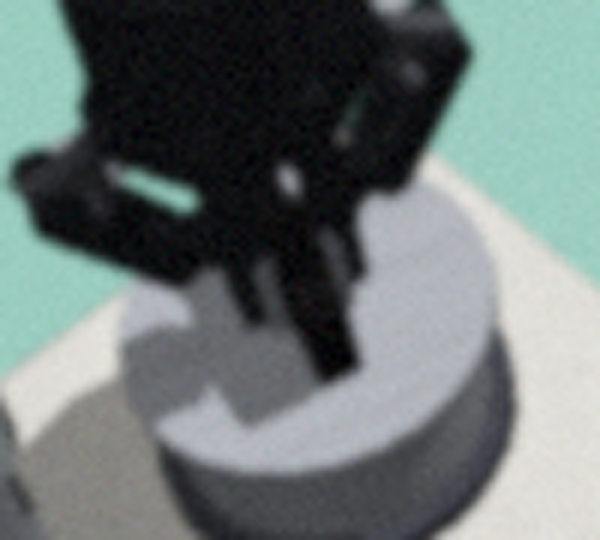

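Lid nearly seated and no side contact. I continue in millimetre steps until the force rises.

```bash
python3 -m handwheel '[[[0,0,0.001,0,0,0,0],[0,0,0.002,0,0,0,0],[0,0,0.002,0,0,0,0]]]' 80; python3 - <<'E'
from h import *
o=manip.get_obs();print(o['position'],o['ft_force'],o['torque'])
E
```

```text
clock: 8.75
position: [0.5704, -0.2046, 0.1054]
ee_rot: [0.051, 0.999, 0.0, 0.0]
ft_force: [-0.4, 0.5, -4.6]
grip_width: 0.151
[ 0.57041036 -0.20456413  0.10538965] [-0.41012394  0.51528757 -4.62026608] [ 0.02446223  0.00799387 -0.04236613]
```

```bash
python3 -m handwheel '[[[0,0,0.001,0,0,0,0],[0,0,0.002,0,0,0,0],[0,0,0.002,0,0,0,0]]]' 80; python3 - <<'E'
from h import *
o=manip.get_obs();print(o['position'],o['ft_force'],o['torque'])
E
```

```text
clock: 9.12
position: [0.5706, -0.2046, 0.1046]
ee_rot: [0.051, 0.999, 0.001, 0.001]
ft_force: [-5.3, 2.9, 7.0]
grip_width: 0.156
[ 0.57061003 -0.20458788  0.10457897] [-5.33567592  2.94535656  7.00371733] [ 0.45510168  1.11511476 -0.05558194]
```

```bash
python3 -m handwheel '[[[0,0,-0.001,0,0,0,0],[0,0,-0.001,0,0,0,0.02],[0,0,-0.001,0,0,0,0.035],[0,0,-0.001,0,0,0,0.05],[0,0,-0.001,0,0,0,0.06],[0,0,-0.001,0,0,0,0.06]]]' 20; python3 - <<'E'
from h import *
o=manip.get_obs();print(o['position'],o['ft_force'],o['torque'])
cv2.imwrite('pics/wrist9.png',manip.camera('wrist'))
E
```

```text
clock: 9.88
position: [0.5705, -0.2046, 0.1045]
ee_rot: [0.051, 0.999, 0.0, 0.0]
ft_force: [-0.2, 0.1, 0.0]
grip_width: 0.699
[ 0.57050359 -0.20458165  0.10449781] [-0.23014335  0.10044216  0.00536757] [-0.01084537  0.02294127 -0.0165778 ]
```

View pics/wrist9.png

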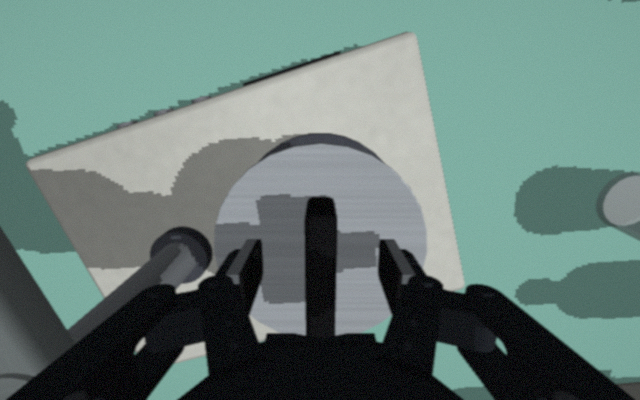

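```bash
python3 -m handwheel '[[[0,0,-0.01,0,0,0,0.06],[0,0,-0.03,0,0,0,0.06],[0,0,-0.06,0,0,0,0.06],[0,0,-0.11,0,0,0,0.06],[0,0,-0.15,0,0,0,0.0],[0,0,-0.15,0,0,0,0.0]]]' 20; python3 - <<'E'
from h import *
o=manip.get_obs();print(o['position'],o['ft_force'],o['joint_pos'])
for n in('wrist','scene','top'):cv2.imwrite(f'pics/{n}10.png',manip.camera(n))
np.save('pics/w10.npy',np.r_[o['position'],o['ee_rot']])
c=lambda n,x,y,w,h:cv2.resize(cv2.imread(f'pics/{n}10.png')[y:y+h,x:x+w],(400,300),interpolation=cv2.INTER_CUBIC)
cv2.imwrite('pics/v10.png',np.vstack([np.hstack([c('top',340,130,160,120),c('scene',100,200,200,150)]),cv2.resize(cv2.imread('pics/wrist10.png')[:375],(800,470))[:300]]))
E
```

```text
clock: 10.68
position: [0.5717, -0.2058, 0.2593]
ee_rot: [0.051, 0.999, 0.0, 0.004]
ft_force: [-0.9, 0.3, -0.8]
grip_width: 0.281
[ 0.57169508 -0.20576974  0.25932921] [-0.9479014   0.31421306 -0.80554586] [-0.31399133  0.32477905  0.74633186  1.50921261 -0.22499736  1.38731117
  1.91491025]
```

View pics/v10.png

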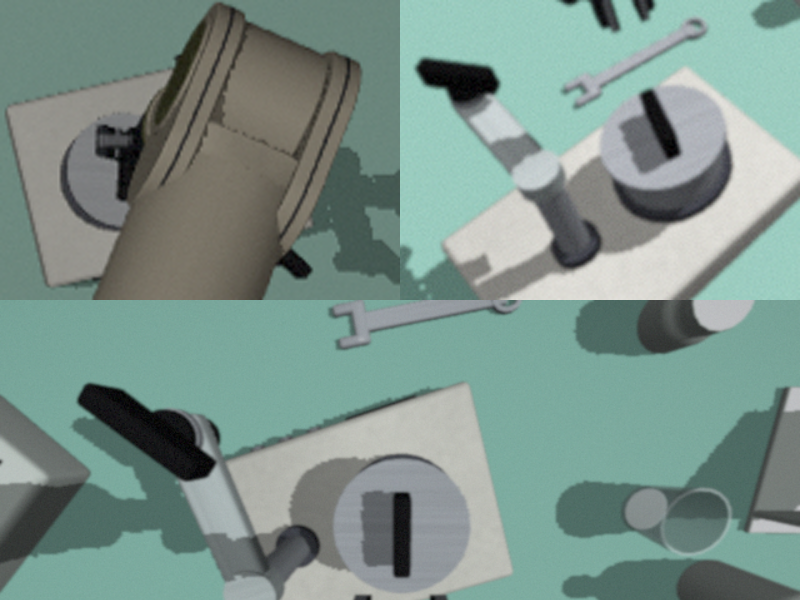

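View pics/wrist10.png

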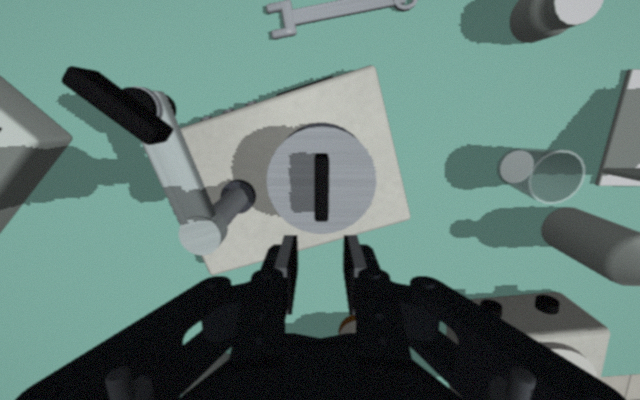

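```bash
python3 - <<'E'
from h import *
a=np.load('pics/w10.npy');o=dict(position=a[:3],ee_rot=a[3:])
rw=ray('wrist',200,237,o);rs=ray('scene',168.5,285);rt=ray('top',340+692/3-133.3,145+122/3)
print(tri(rw,rs),tri(rw,rt),plane('wrist',200,237,.17,o))
im=cv2.imread('pics/wrist10.png')
m=np.zeros(im.shape[:2],np.uint8);m[60:145,55:180]=(im[60:145,55:180].max(2)<35)*255
n,l,st,c=cv2.connectedComponentsWithStats(m);k=1+st[1:,4].argmax();print(c[k],plane('wrist',*c[k],.198,o))
# lid handle / lid centre
print('lid centre top',plane('wrist',321,180,.103,o), 'handle top', plane('wrist',321.5,187,.135,o))
# arm edges
crop('pics/wrist10.png','pics/c10.png',50,50,220,220,3.5)
E
```

```text
(array([ 0.59410205, -0.3126308 ,  0.16826047]), [np.float64(0.0013090513128233246), np.float64(0.0013090513128233695)]) (array([ 0.58820549, -0.30795357,  0.18151508]), [np.float64(0.0005442517281730096), np.float64(0.0005442517281730092)]) [ 0.59309591 -0.31312857  0.17      ]
[119.65720081 104.05244857] [ 0.48220937 -0.33156125  0.198     ]
lid centre top [ 0.56901339 -0.20563767  0.103     ] handle top [ 0.5684573  -0.20520037  0.135     ]
```

View pics/c10.png

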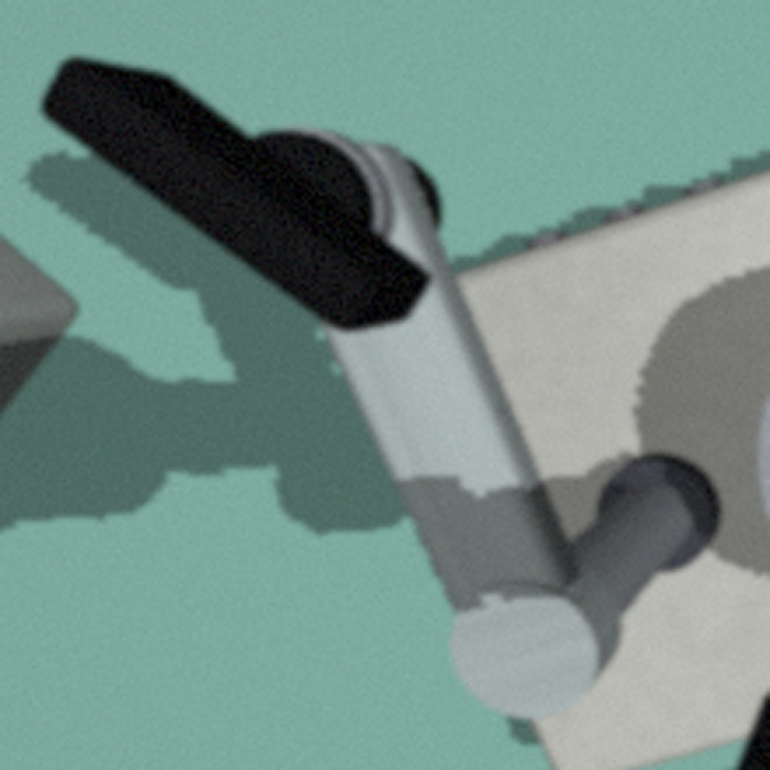

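```bash
python3 -m handwheel '[[[0,0,0,0,0,-0.18,0],[0,0,0,0,0,-0.36,0],[0,0,0,0,0,-0.54,0],[0,0,0,0,0,-0.72,0],[0,0,0,0,0,-0.9,0],[0,0,0,0,0,-1.08,0],[0,0,0,0,0,-1.26,0],[0,0,0,0,0,-1.44,0]]]' 20; python3 - <<'E'
from h import *
o=manip.get_obs();print(o['joint_pos'])
y=np.radians(279.7);yaw=y-np.pi/2
piv=np.array([.593,-.313]);t=np.radians(189.7);u=np.array([np.cos(t),np.sin(t)]);n=np.array([-np.sin(t),np.cos(t)])
p=piv+.05*u+.055*n;print(p)
go([*p,.26],tilt(yaw,0))
E
```

```text
clock: 11.82
position: [0.565, -0.201, 0.2262]
ee_rot: [-0.417, 0.908, 0.019, -0.035]
ft_force: [0.6, -0.0, -1.9]
grip_width: 0.003
[ 0.53286225  0.36138353 -0.35816818  1.45172888  0.13614726  1.43124543
  2.5989204 ]
[ 0.55298174 -0.37563816]
shift [ 0.142  -0.1025 -0.0335] turn [ 0.0878  0.0569 -2.4477]
```

```bash
python3 - <<'E'
from h import *
y=np.radians(99.7);yaw=y-np.pi/2
p=[.553,-.3756]
go([*p,.26],tilt(yaw,0))
E
```

```text
shift [ 0.1419 -0.1025 -0.0335] turn [ 0.0446 -0.0688  0.6918]
```

```bash
python3 -m handwheel '[[[0,0,-0.033,0.0446,-0.069,0.18,0],[0.03,-0.02,-0.033,0.0446,-0.069,0.36,0],[0.07,-0.05,-0.033,0.0446,-0.069,0.54,0],[0.11,-0.08,-0.033,0.0446,-0.069,0.69,0],[0.142,-0.102,-0.033,0.0446,-0.069,0.692,0],[0.142,-0.102,-0.033,0.0446,-0.069,0.692,0],[0.142,-0.102,-0.033,0.0446,-0.069,0.692,0]]]' 20; python3 - <<'E'
from h import *
o=manip.get_obs();print(o['joint_pos'])
go([.553,-.3756,.152],tilt(np.radians(9.7),0))
cv2.imwrite('pics/wrist11.png',manip.camera('wrist'))
E
```

```text
clock: 12.7
position: [0.5529, -0.3746, 0.2598]
ee_rot: [-0.084, 0.996, 0.0, 0.001]
ft_force: [0.9, 0.6, -0.6]
grip_width: 0.001
[ 0.6533728   0.42233938 -0.17841117  1.28317297  0.07210322  1.44153879
  2.21962105]
shift [ 0.0002 -0.001   0.1078] turn [ 0.0005  0.0015 -0.0016]
```

View pics/wrist11.png

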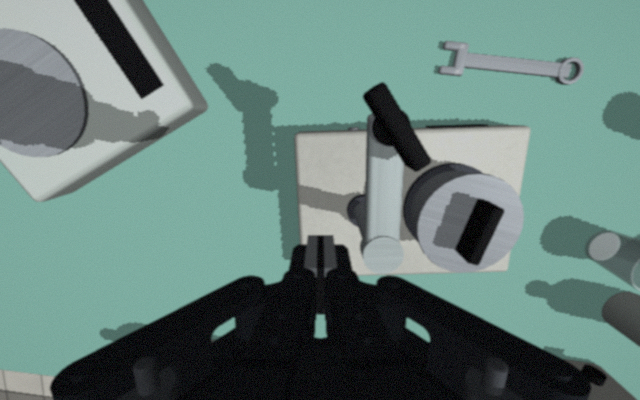

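```bash
python3 -m handwheel '[[[0,-0.001,0.05,0,0,0,0],[0,-0.001,0.09,0,0,0,0],[0,-0.001,0.108,0,0,0,0],[0,-0.001,0.108,0,0,0,0]]]' 20; python3 - <<'E'
from h import *
o=manip.get_obs();print(o['position'],o['ft_force'])
im=manip.camera('scene');cv2.imwrite('pics/s12.png',cv2.resize(im[190:340,90:290],(800,600),interpolation=cv2.INTER_CUBIC))
cv2.imwrite('pics/wrist12.png',manip.camera('wrist'))
E
```

```text
clock: 13.25
position: [0.5533, -0.3757, 0.1524]
ee_rot: [-0.084, 0.996, 0.0, 0.001]
ft_force: [-0.4, 0.0, 0.0]
grip_width: -0.002
[ 0.55328127 -0.37572986  0.15236501] [-0.37100094  0.04057241  0.03697435]
```

View pics/s12.png

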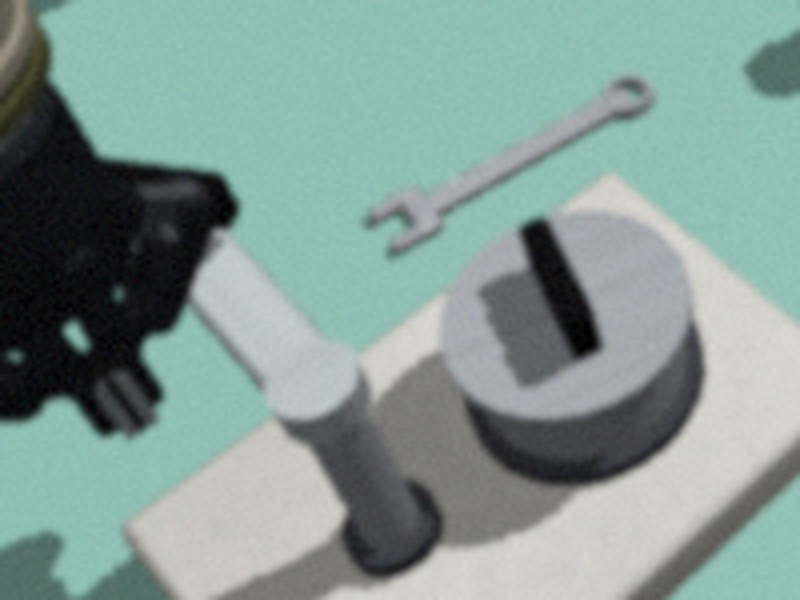

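View pics/wrist12.png

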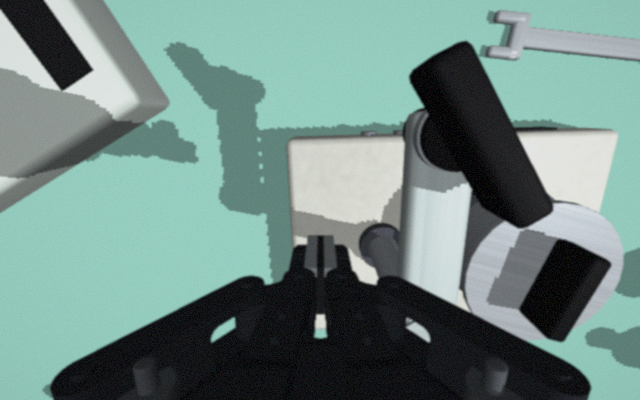

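```bash
python3 -m handwheel '[[[0,0.012,0,0,0,0,0],[0,0.018,0,0,0,0,0],[0,0.021,0,0,0,0,0],[0,0.024,0,0,0,0,0],[0,0.026,0,0,0,0,0]]]' 20; python3 - <<'E'
from h import *
o=manip.get_obs();print(o['position'],o['ft_force'],o['torque'])
for d in (.03,):
  for f in np.arange(1,8)*.18: print(np.round(f,2),np.round([.05*(np.cos(f)-1)+d*np.sin(f),.05*np.sin(f)+d*(1-np.cos(f))],4))
E
```

```text
clock: 13.98
position: [0.5489, -0.3509, 0.1528]
ee_rot: [-0.083, 0.997, -0.001, 0.001]
ft_force: [-0.1, 0.3, -0.2]
grip_width: 0.003
[ 0.54890622 -0.35094806  0.15281912] [-0.09003676  0.28870845 -0.2403902 ] [0.04422133 0.0226718  0.02298191]
0.18 [0.0046 0.0094]
0.36 [0.0074 0.0195]
0.54 [0.0083 0.03  ]
0.72 [0.0074 0.0404]
0.9 [0.0046 0.0505]
1.08 [0.   0.06]
1.26 [-0.0061  0.0684]
```

```bash
python3 -m handwheel '[[[0.0046,0.0094,0,0,0,0.18,0],[0.0074,0.0195,0,0,0,0.36,0],[0.0083,0.030,0,0,0,0.54,0],[0.0074,0.0404,0,0,0,0.72,0],[0.0046,0.0505,0,0,0,0.9,0],[0.0,0.060,0,0,0,1.08,0],[0.0,0.060,0,0,0,1.08,0]]]' 20; python3 - <<'E'
from h import *
o=manip.get_obs();print(o['position'],o['ft_force'],o['torque'],o['joint_pos'])
im=manip.camera('scene');cv2.imwrite('pics/s13.png',cv2.resize(im[190:340,90:290],(800,600),interpolation=cv2.INTER_CUBIC))
cv2.imwrite('pics/wrist13.png',manip.camera('wrist'))
E
```

```text
clock: 14.85
position: [0.5393, -0.2911, 0.1528]
ee_rot: [0.44, 0.898, 0.0, 0.001]
ft_force: [-0.2, -0.3, 0.5]
grip_width: 0.0
[ 0.53932978 -0.29113829  0.15278961] [-0.23997111 -0.33934625  0.5471546 ] [-0.01346523  0.02499281  0.02982135] [ 0.45771714  0.3557954  -0.04607565  1.59685746  0.01673318  1.18655461
  1.06827399]
```

View pics/s13.png

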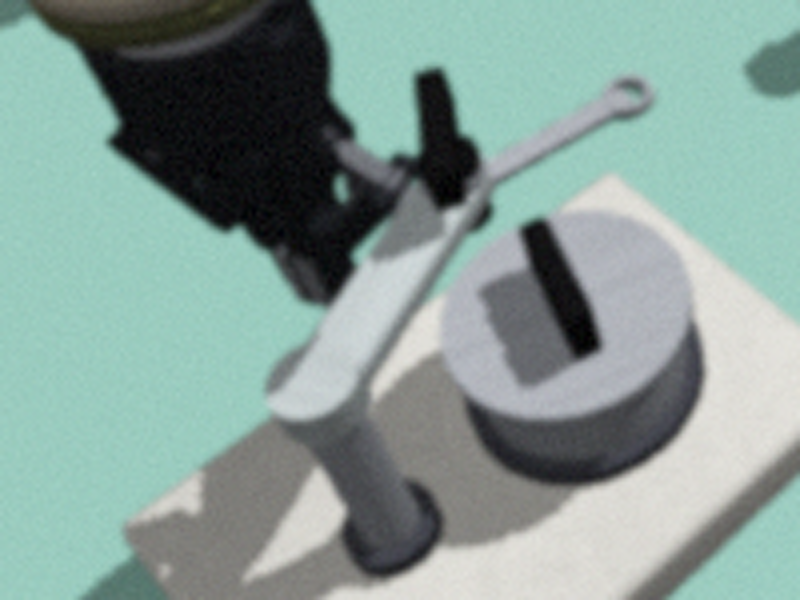

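View pics/wrist13.png

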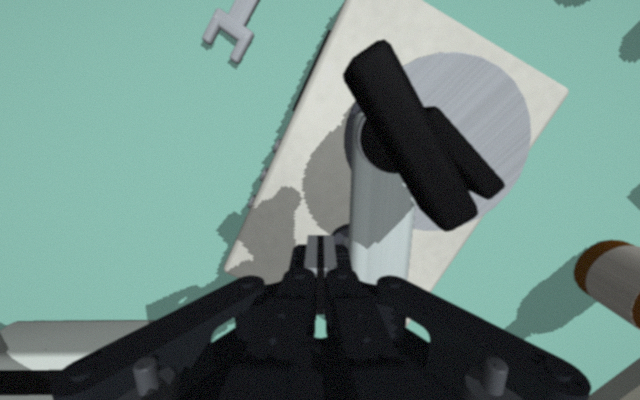

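```bash
python3 -m handwheel '[[[0.0046,0.0094,0,0,0,0.18,0],[0.0072,0.0184,0,0,0,0.34,0],[0.0077,0.0218,0,0,0,0.40,0],[0.0079,0.0236,0,0,0,0.43,0],[0.0079,0.0236,0,0,0,0.43,0]]]' 20; python3 - <<'E'
from h import *
o=manip.get_obs();print(o['position'],o['ft_force'],o['torque'])
r=o['position'][:2]-[.593,-.313];t=np.radians(101.4);print(r@[np.cos(t),np.sin(t)],r@[-np.sin(t),np.cos(t)])
E
```

```text
clock: 15.58
position: [0.5527, -0.2716, 0.1527]
ee_rot: [0.622, 0.783, 0.0, 0.001]
ft_force: [-0.5, -0.1, 0.3]
grip_width: -0.004
[ 0.55274996 -0.27161835  0.15274051] [-0.51378521 -0.08951497  0.25632019] [-0.20744222  0.17712248 -0.0459789 ]
0.04852095933754016 0.03127656826158823
```

Now small steps until the stop is felt.

```bash
python3 -m handwheel '[[[0,0.002,0,0,0,0.02,0],[0,0.003,0,0,0,0.03,0],[0,0.004,0,0,0,0.03,0],[0,0.004,0,0,0,0.03,0]]]' 20; python3 - <<'E'
from h import *
o=manip.get_obs();print(o['position'],o['ft_force'],o['torque'])
cv2.imwrite('pics/wrist14.png',manip.camera('wrist'))
E
```

```text
clock: 16.08
position: [0.5547, -0.2705, 0.1526]
ee_rot: [0.634, 0.773, -0.001, -0.001]
ft_force: [-13.3, 2.0, 7.1]
grip_width: -0.002
[ 0.55466438 -0.27048295  0.15258379] [-13.27671235   1.96371827   7.10240298] [0.41459032 2.65607839 0.08266866]
```

View pics/wrist14.png

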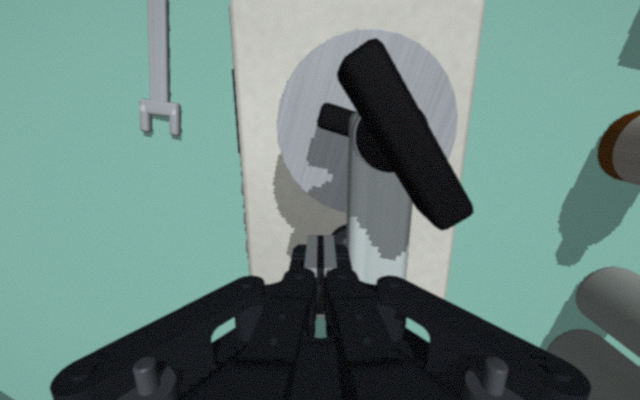

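```bash
python3 -m handwheel '[[[0,-0.01,0,0,0,0,0],[0,-0.025,0,0,0,0,0],[0,-0.03,-0.05,0,0,0,0],[0,-0.03,-0.10,0,0,0,0.04],[0,-0.03,-0.11,0,0,0,0.06],[0,-0.03,-0.11,0,0,0,0.06]]]' 20; python3 - <<'E'
from h import *
o=manip.get_obs();print(o['position'],o['ft_force'])
np.save('pics/w15.npy',np.r_[o['position'],o['ee_rot']])
cv2.imwrite('pics/wrist15.png',manip.camera('wrist'))
for n in('scene','top'):cv2.imwrite(f'pics/{n}15.png',manip.camera(n))
c=lambda n,x,y,w,h:cv2.resize(cv2.imread(f'pics/{n}15.png')[y:y+h,x:x+w],(400,300),interpolation=cv2.INTER_CUBIC)
cv2.imwrite('pics/v15.png',np.hstack([c('top',340,130,160,120),c('scene',130,180,160,120)]))
E
```

```text
clock: 16.88
position: [0.5269, -0.2763, 0.2631]
ee_rot: [0.634, 0.773, 0.001, 0.002]
ft_force: [-0.2, -0.5, -1.0]
grip_width: 0.636
[ 0.52693559 -0.27631272  0.26305955] [-0.22202935 -0.4948385  -0.95545832]
```

View pics/wrist15.png

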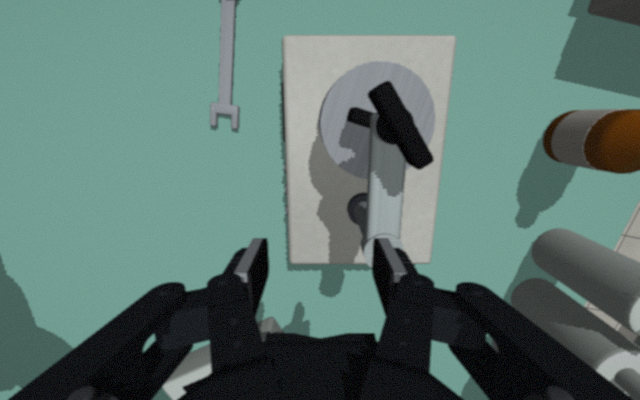

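View pics/v15.png

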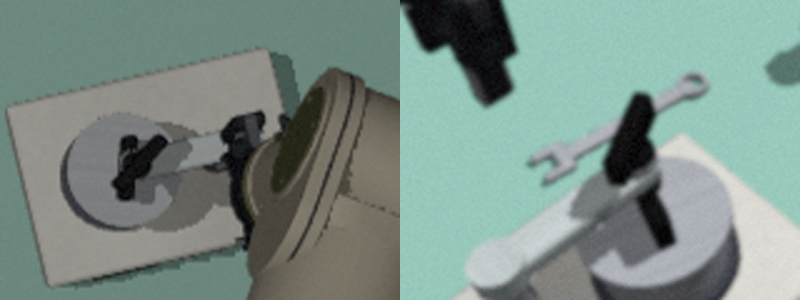

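```bash
python3 - <<'E'
from h import *
a=np.load('pics/w15.npy');o=dict(position=a[:3],ee_rot=a[3:])
im=cv2.imread('pics/wrist15.png')
crop('pics/wrist15.png','pics/c15.png',335,65,120,120,5)
m=np.zeros(im.shape[:2],np.uint8);m[75:175,360:440]=(im[75:175,360:440].max(2)<40)*255
m=cv2.morphologyEx(m,cv2.MORPH_OPEN,np.ones((9,9)))
cn=max(cv2.findContours(m,cv2.RETR_EXTERNAL,cv2.CHAIN_APPROX_NONE)[0],key=cv2.contourArea)[:,0]
W=np.array([plane('wrist',*p,.197,o)[:2] for p in cn.astype(float)])
print(cv2.minAreaRect((W*1000).astype(np.float32)),W.mean(0))
l=cv2.fitLine((W*1000).astype(np.float32),cv2.DIST_HUBER,0,.01,.01).ravel();print(l,np.degrees(np.arctan2(l[1],l[0])))
for p in [(378,88),(425,160)]:print(plane('wrist',*p,.2,o))
E
```

```text
((568.4594116210938, -208.42196655273438), (24.78830337524414, 64.68962097167969), 47.679893493652344) [ 0.56855752 -0.20590612]
[   0.7392083   -0.6734769  568.96857   -206.47519  ] -42.335983
[ 0.54775491 -0.18469413  0.2       ]
[ 0.59241105 -0.22458215  0.2       ]
```

View pics/c15.png

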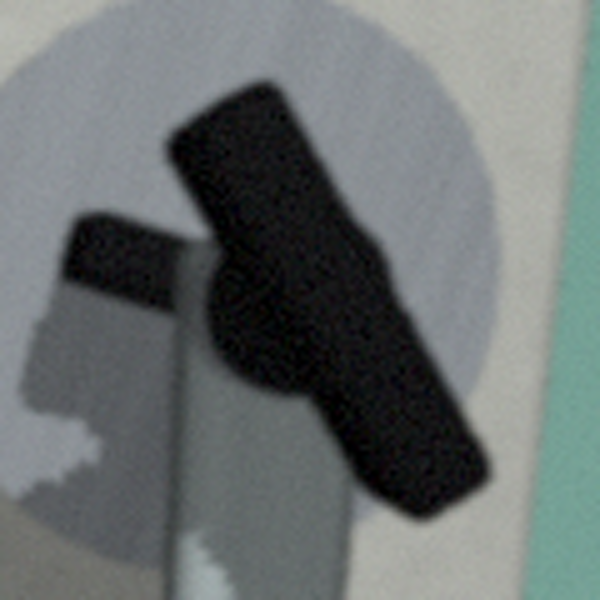

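```bash
python3 - <<'E'
from h import *
go([.571,-.2048,.24],tilt(np.radians(47-90),0))
E
```

```text
shift [0.0609 0.0577 0.021 ] turn [ 4.000e-04 -1.000e-04 -6.226e-01]
```

```bash
python3 -m handwheel '[[[0.03,0.03,0,0,0,-0.17,0.065],[0.061,0.058,0.01,0,0,-0.34,0.065],[0.061,0.058,0.021,0,0,-0.5,0.065],[0.061,0.058,0.021,0,0,-0.62,0.065],[0.061,0.058,0.021,0,0,-0.62,0.065],[0.061,0.058,0.021,0,0,-0.62,0.065]]]' 40; python3 - <<'E'
from h import *
o=manip.get_obs();print(o['position'],o['joint_pos'])
np.save('pics/w16.npy',np.r_[o['position'],o['ee_rot']])
cv2.imwrite('pics/wrist16.png',manip.camera('wrist'))
go([.571,-.2048,.183],tilt(np.radians(47-90),0))
E
```

```text
clock: 17.77
position: [0.5718, -0.205, 0.2412]
ee_rot: [0.369, 0.929, 0.0, 0.001]
ft_force: [0.1, 0.4, 0.1]
grip_width: 0.761
[ 0.57175809 -0.20495749  0.2412325 ] [ 0.3460908   0.28889841 -0.09560672  1.49546082  0.02788138  1.35664869
  1.06334465]
shift [ 0.0008 -0.0005  0.0585] turn [ 0.001  0.002 -0.005]
```

View pics/wrist16.png

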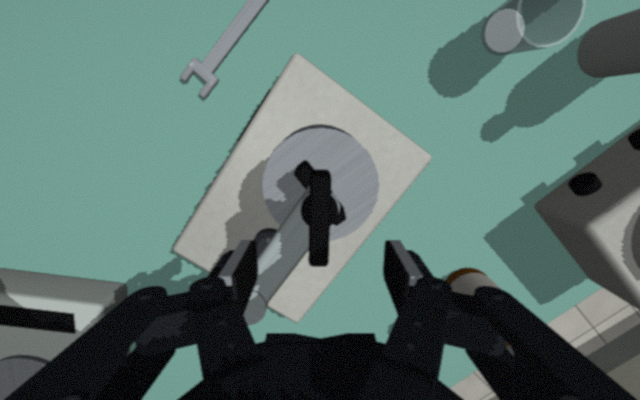

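```bash
python3 - <<'E'
from h import *
a=np.load('pics/w16.npy');o=dict(position=a[:3],ee_rot=a[3:])
im=cv2.imread('pics/wrist16.png');g=im.max(2)
R=Rot.from_quat(a[3:]).as_matrix()
m=np.zeros(g.shape,np.uint8);m[160:275,305:335]=(g[160:275,305:335]<45)*255
for v in range(176,264,8):
    x=np.where(m[v])[0];print(v,x.min(),x.max(),end=' | ')
col=np.where(m[:,318:323].all(1))[0];print(col.min(),col.max())
e=[R.T@(plane('wrist',320,v,.206,o)-a[:3]) for v in(col.min()-.5,col.max()+.5)];print(e,np.mean(e,0), np.linalg.norm(e[0]-e[1]))
print(np.degrees(np.arctan2(R[1,1],R[0,1])))
crop('pics/wrist16.png','pics/c16.png',270,150,100,130,5)
E
```

```text
176 305 329 | 184 305 329 | 192 310 330 | 200 305 333 | 208 305 334 | 216 305 334 | 224 308 329 | 232 310 327 | 240 310 327 | 248 309 327 | 256 310 326 | 171 264
[array([ 0.03610882, -0.0008539 ,  0.0351705 ]), array([-0.02867556, -0.00089656,  0.03528048])] [ 0.00371663 -0.00087523  0.03522549] 0.06478449093912285
46.684397162506805
```

View pics/c16.png

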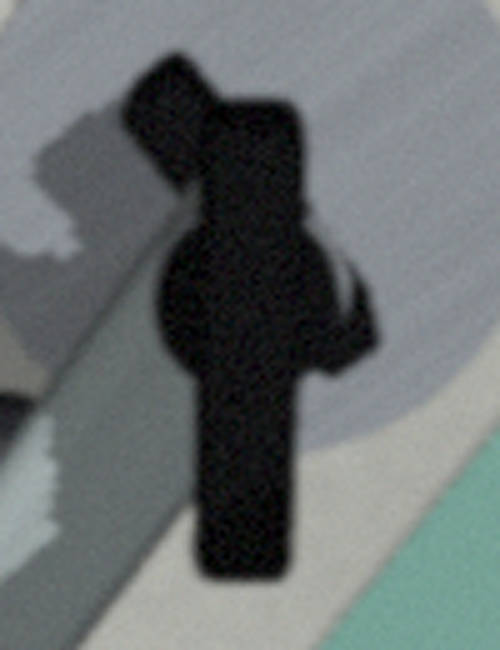

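```bash
python3 -m handwheel '[[[0.003,-0.0005,0.02,0,0,0,0.065],[0.003,-0.0005,0.04,0,0,0,0.065],[0.003,-0.0005,0.052,0,0,0,0.065],[0.003,-0.0005,0.057,0,0,0,0.065],[0.003,-0.0005,0.058,0,0,0,0.065]]]' 40; python3 - <<'E'
from h import *
o=manip.get_obs();print(o['position'],o['ft_force'])
np.save('pics/w17.npy',np.r_[o['position'],o['ee_rot']])
cv2.imwrite('pics/wrist17.png',manip.camera('wrist'))
E
```

```text
clock: 18.45
position: [0.5698, -0.2033, 0.184]
ee_rot: [0.368, 0.93, 0.0, 0.001]
ft_force: [-0.8, -0.3, 0.5]
grip_width: 0.759
[ 0.56978011 -0.20325778  0.18396421] [-0.76150622 -0.31851975  0.4921975 ]
```

View pics/wrist17.png

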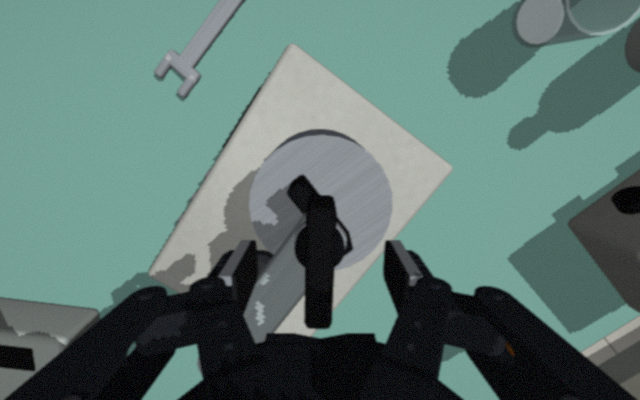

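```bash
python3 - <<'E'
from h import *
a=np.load('pics/w17.npy');o=dict(position=a[:3],ee_rot=a[3:]);R=Rot.from_quat(a[3:]).as_matrix()
g=cv2.imread('pics/wrist17.png').max(2)
col=[v for v in range(180,345) if (g[v,316:321]<45).all()];print(col[0],col[-1])
for v in (285,300,315):
    x=[u for u in range(300,340) if g[v,u]<45];print(v,x[0],x[-1])
e=[R.T@(plane('wrist',318.5,v,.206,o)-a[:3]) for v in(col[0]-.5,col[-1]+.5)];print(e,np.mean(e,0),e[0][0]-e[1][0])
E
```

```text
196 344
285 306 331
300 306 331
315 306 330
[array([ 0.03600816, -0.0014892 , -0.0221337 ]), array([-0.04212075, -0.00165304, -0.02192605])] [-0.00305629 -0.00157112 -0.02202988] 0.07812891621854863
```

```bash
python3 -m handwheel '[[[0,0,0,0,0,0,0.04],[0,0,0,0,0,0,0.02],[0,0,0,0,0,0,0.0],[0,0,0,0,0,0,0.0],[0,0,0,0,0,0,0.0]]]' 40; python3 - <<'E'
from h import *
o=manip.get_obs();print(o['position'],o['ft_force'],o['torque'])
cv2.imwrite('pics/wrist18.png',manip.camera('wrist'))
E
```

```text
clock: 19.12
position: [0.5696, -0.2035, 0.1841]
ee_rot: [0.368, 0.93, -0.0, 0.002]
ft_force: [-1.9, -0.8, 4.2]
grip_width: 0.155
[ 0.56962496 -0.20349992  0.18412803] [-1.90109338 -0.81757808  4.24179289] [-0.28440056  0.49531553  0.00505422]
```

View pics/wrist18.png

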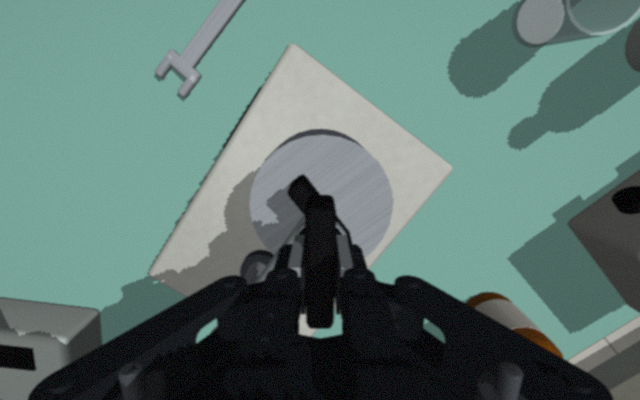

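```bash
python3 -m handwheel '[[[0,0,0,0,0,0.08,0],[0,0,0,0,0,0.16,0],[0,0,0,0,0,0.24,0],[0,0,0,0,0,0.32,0],[0,0,0,0,0,0.40,0],[0,0,0,0,0,0.48,0],[0,0,0,0,0,0.54,0]]]' 40; python3 - <<'E'
from h import *
o=manip.get_obs();print(o['position'],o['ft_force'],o['torque'],2*np.degrees(np.arctan2(*o['ee_rot'][[1,0]]))-90,o['joint_pos'])
cv2.imwrite('pics/wrist19.png',manip.camera('wrist'))
E
```

```text
clock: 20.05
position: [0.57, -0.2033, 0.1842]
ee_rot: [0.603, 0.798, 0.001, 0.002]
ft_force: [-0.7, -1.0, 4.6]
grip_width: 0.158
[ 0.56999683 -0.20334486  0.18415495] [-0.66740985 -0.97313399  4.56181864] [-0.28268995  0.12696817  0.12230748] 15.790905357941497 [ 0.28870591  0.3139493  -0.02658829  1.58399332  0.00887057  1.23996253
  0.53617   ]
```

View pics/wrist19.png

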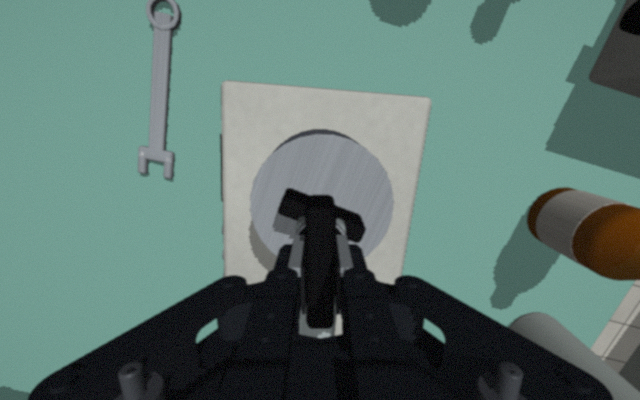

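```bash
python3 -m handwheel '[[[0,0,0,0,0,0.08,0],[0,0,0,0,0,0.16,0],[0,0,0,0,0,0.24,0],[0,0,0,0,0,0.3,0]]]' 40; python3 -c "
from h import *
o=manip.get_obs();print(o['torque'],o['ft_force'])"
python3 -m handwheel '[[[0,0,0,0,0,0.08,0],[0,0,0,0,0,0.16,0],[0,0,0,0,0,0.24,0],[0,0,0,0,0,0.3,0]]]' 40; python3 -c "
from h import *
o=manip.get_obs();print(o['torque'],o['ft_force'])"
```

```text
clock: 20.6
position: [0.5703, -0.2033, 0.1842]
ee_rot: [0.715, 0.699, 0.001, 0.002]
ft_force: [0.5, -1.0, 3.6]
grip_width: 0.152
[-0.39255311 -0.13127859  0.11115994] [ 0.52241233 -0.96499942  3.60674412]
clock: 21.1
position: [0.5705, -0.2034, 0.1843]
ee_rot: [0.812, 0.584, 0.001, 0.002]
ft_force: [1.8, -2.5, 3.5]
grip_width: 0.154
[-0.48095023 -0.43806121  0.19585432] [ 1.77975265 -2.51525952  3.48826275]
```

```bash
python3 -m handwheel '[[[0,0,0,0,0,0.08,0],[0,0,0,0,0,0.16,0],[0,0,0,0,0,0.24,0],[0,0,0,0,0,0.3,0]]]' 40; python3 - <<'E'
from h import *
o=manip.get_obs();print(o['position'],o['ft_force'],o['torque'],2*np.degrees(np.arctan2(*o['ee_rot'][[1,0]]))-90,o['joint_pos'])
cv2.imwrite('pics/wrist20.png',manip.camera('wrist'))
E
```

```text
clock: 21.6
position: [0.5707, -0.2035, 0.1843]
ee_rot: [0.89, 0.456, 0.002, 0.002]
ft_force: [3.5, -1.9, 2.6]
grip_width: 0.152
[ 0.57068888 -0.2034875   0.18428392] [ 3.48077869 -1.91577818  2.58929947] [-0.56367474 -0.65238415  0.11176877] -35.69966746722349 [ 0.19139351  0.31214967  0.09287902  1.58919874 -0.02997066  1.23622318
 -0.33357853]
```

View pics/wrist20.png

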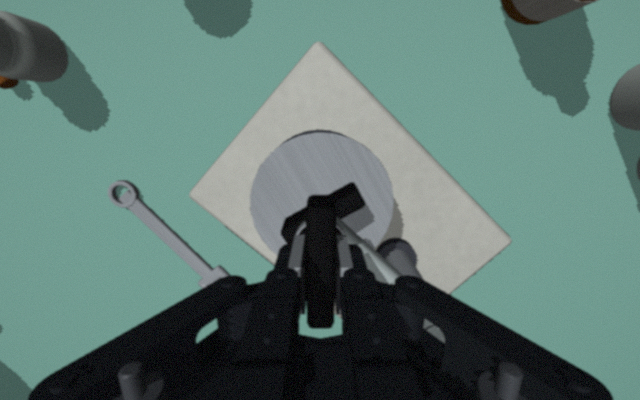

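```bash
python3 -m handwheel '[[[0,0,0,0,0,0.06,0],[0,0,0,0,0,0.12,0],[0,0,0,0,0,0.16,0],[0,0,0,0,0,0.16,0]]]' 40; python3 - <<'E'
from h import *
o=manip.get_obs();print(o['ft_force'],o['torque'],2*np.degrees(np.arctan2(*o['ee_rot'][[1,0]]))-90)
E
python3 -m handwheel '[[[0,0,0,0,0,0,0.02],[0,0,0,0,0,0,0.04],[0,0,0,0,0,0,0.06],[0,0,0,0,0,0,0.065],[0,0,-0.02,0,0,0,0.065],[0,0,-0.06,0,0,0,0.065],[0,0,-0.11,0,0,0,0.065],[0,0,-0.11,0,0,0,0.065]]]' 20
python3 - <<'E'
from h import *
o=manip.get_obs();print(o['position'],o['ft_force'])
np.save('pics/w21.npy',np.r_[o['position'],o['ee_rot']])
for n in('wrist','scene','top'):cv2.imwrite(f'pics/{n}21.png',manip.camera(n))
cv2.imwrite('pics/v21.png',np.hstack([cv2.resize(cv2.imread('pics/scene21.png')[190:340,100:300],(400,300)),cv2.resize(cv2.imread('pics/top21.png')[130:250,340:500],(400,300))]))
E
```

```text
clock: 22.15
position: [0.5708, -0.2036, 0.1843]
ee_rot: [0.923, 0.385, 0.002, 0.002]
ft_force: [5.2, -2.5, 1.7]
grip_width: 0.153
[ 5.19192525 -2.47692048  1.69295322] [-0.59430284 -0.99773992  0.0206646 ] -44.73932612524533
clock: 23.15
position: [0.5708, -0.2037, 0.2983]
ee_rot: [0.923, 0.384, 0.004, 0.003]
ft_force: [0.8, -0.0, -1.5]
grip_width: 0.761
[ 0.57083012 -0.2037208   0.29826528] [ 7.63190544e-01 -9.51426884e-04 -1.47945465e+00]
```

View pics/wrist21.png

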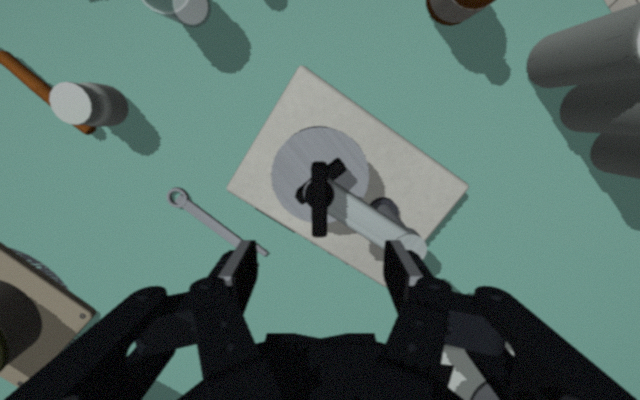

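View pics/v21.png

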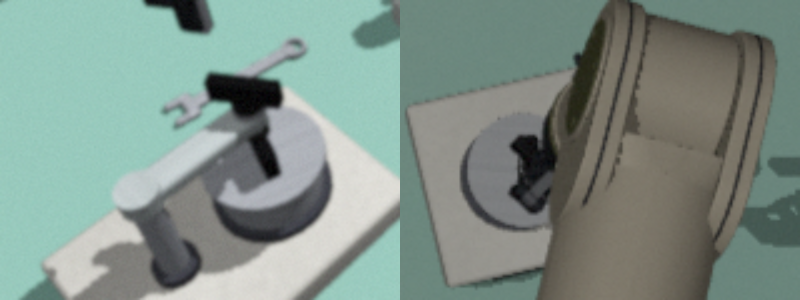

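```bash
crop(){ :; }; python3 - <<'E'
from h import *
crop('pics/wrist21.png','pics/c21.png',260,110,220,180,3.6)
E
```

```text
(no output)
```

View pics/c21.png

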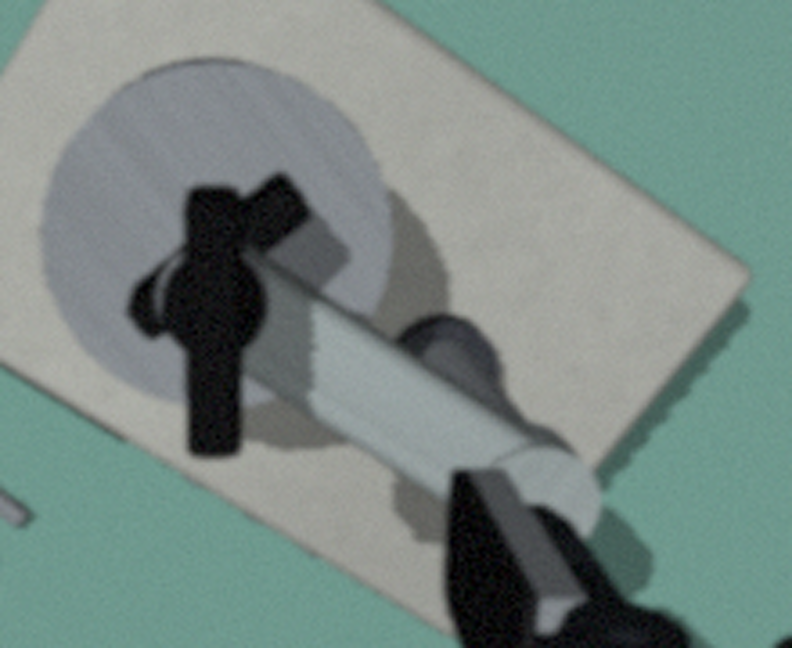

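```bash
python3 - <<'E'
from h import *
a=np.load('pics/w21.npy');o=dict(position=a[:3],ee_rot=a[3:])
P=lambda x,y,z:plane('wrist',260+(x+.5)/3.6-.5,110+(y+.5)/3.6-.5,z,o)[:2]
ang=lambda p,q:np.degrees(np.arctan2(*(p-q)[::-1]))
print('arm lower',ang(P(313,412,.168),P(452,500,.168)),'arm mid up',ang(P(318,302,.168),P(520,437,.168)))
print('base up',ang(P(380,5,.04),P(735,259,.04)),'low',ang(P(0,362,.04),P(430,622,.04)))
print('knob',P(214,320,.206),'post',P(545,500,.17),ang(P(214,305,.168),P(545,500,.168)))
E
```

```text
arm lower 101.45604335336853 arm mid up 100.8923327680833
base up 101.5095134552826 low 101.57387895965377
knob [ 0.57280705 -0.2027746 ] post [ 0.59464544 -0.31392871] 103.64679698149777
```

```bash
python3 -m handwheel '[[[0,0,0,0,0,0,0.065],[0,0,0,0,0,0,0.065]]]'; python3 -c "
from workcell import manip
print(manip.hand_in())"
```

```text
clock: 23.55
position: [0.5691, -0.203, 0.2929]
ee_rot: [0.923, 0.384, 0.0, 0.0]
ft_force: [-0.8, -1.1, 0.2]
grip_width: 0.757
the job is handed in; nothing more can be done
None
```

The vessel is closed up and the job was handed in at about 23.6 s of the 64 s allowed. `hand_in()` gave no verdict.

**What I did**
- Gripped the lid by its handle along the 35° slope, levelled it and lowered it in millimetre steps. I felt the rim at a push of about 12 N and only then released it.
- Pushed the clamp arm from its side, round its arc, until it met the stop at about 13 N.
- Gripped the knob and turned it clockwise about 1.6 rad, then let go and raised the gripper clear.

**Last checks**
- **Lid:** the wrist and scene pictures show it seated and level. It went about 7 mm below the height where its locating disc would have caught on the rim.
- **Clamp arm:** its edges lie at 100.9 to 101.5° against 101.5 to 101.6° for the base. That is within about 0.7° (0.012 rad) of the stop. A coarser line through the knob and post read 103.6°, about 2° off, still inside the 0.07 rad limit.
- **Knob slip:** not measured directly. Turning 1.6 rad when 0.6 to 1.05 rad is needed means about 0.55 to 1.0 rad of slip, inside the 0.15 to 1.6 rad limits.
- **Plunger force:** not measured; I infer it presses on the lid from the knob turn.
- **Robot:** raised about 9 cm above the knob, with only about 1 N of noise on the force reading.

**What disagreed or went wrong**
- The torque readings while turning were noisy: 0.11 to 0.20 N m, then 0.02 once held still. They do not clearly show the slip on their own.
- The three cameras disagreed by up to about 6 mm on the vessel's centre. I used a middle value and the lid went in without touching the sides.
- An early turn of the gripper the wrong way ran the last joint up to its 2.6 rad limit. The gripper drifted a few centimetres above the lid without touching it, and I turned back.

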